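# Space the gel plate holders on the drying rail with a spacer block

## Task

Set equal gaps of exactly one spacer width between the gel plate holders on the drying rail, working from the red end stop outward: take the spacer from its dock, and for each of the three gaps in turn slip its foot into the top of the gap, bring its steel face up against the part before until it touches, then press it down till it stands on the base plate, so that its bevel wedges the next holder out. Press gently, do not shift the holders already set, leave the sample jars alone, and stand the spacer back in its dock.

Things in the scene. Friction and masses are not known exactly. Their poses are not given: they have to be found in the camera images.
- rail: drying rail fixed to the bench: dark base plate 130 (x) by 220 (y), 6 mm thick. Origin on its underside, midway across x, in the plane of the red stop's working face. The row runs along +y: stop, holder1, 2, 3, then a grey bearing block (y 168 to 184, 50 mm high). Two rods run along y at x = 10 and 40, 22 mm up; at x below 0 the gaps are open down to the base plate.
- stop: red end stop fixed to the rail, 110 mm (x) by 16 mm (y), top 50 mm above the rail's underside; its working face, looking to the rail's +y, is at y = 0 of the rail; same origin and axes as the rail
- holder1: white plastic shoe 110 (x) by 16 (y) by 42 mm high, glass plate upright on its back part (x -5 to +53, 4 mm thick, top 86 mm up). Bare front lip x -55 to -5: the spacer works there. Origin: centre of the shoe's underside, 8 mm above the bench; axes as the rail's. Slides along y only, shifts at about 3.5 N and stays. First; starts 3 to 8 mm short of its right place, y = 36 on the rail.
- holder2: white plastic shoe 110 (x) by 16 (y) by 42 mm high, glass plate upright on its back part (x -5 to +53, 4 mm thick, top 86 mm up). Bare front lip x -55 to -5: the spacer works there. Origin: centre of the shoe's underside, 8 mm above the bench; axes as the rail's. Slides along y only, shifts at about 3.5 N and stays. Second; starts 3 to 8 mm short of y = 80 on the rail.
- holder3: white plastic shoe 110 (x) by 16 (y) by 42 mm high, glass plate upright on its back part (x -5 to +53, 4 mm thick, top 86 mm up). Bare front lip x -55 to -5: the spacer works there. Origin: centre of the shoe's underside, 8 mm above the bench; axes as the rail's. Slides along y only, shifts at about 3.5 N and stays. Third; starts 3 to 8 mm short of y = 124 on the rail.
- spacer: loose block, 0.15-0.2 kg, 30 deep (x), 28 wide (y). Origin: underside, mid depth and width. Steel face at y = -14, upright, 0 to 60 mm high. Blue side at y = +14 from 30 to 60 high, bevelled below in to y = 0 at the foot. Yellow grip on top, 24 (x) by 18 (y), 60 to 100 high, at y = -5 give or take 4 mm (differs each time, firm in use). In the dock, within 0.06 rad of its axes.
- dock_in (a point): centre of the inner floor of the dock, a grey open-topped pocket fixed to the bench: outside 50 mm (x) by 60 mm (y) by 25 mm high, walls and floor 5 mm, so the inner floor is 5 mm above the work surface and inside is 40 by 50 mm; axes x, y along its sides
- jar1: clear sample jar with red cap, 44 mm across, 60 mm high, loose; origin at the centre of its underside; leave alone
- jar2: another such jar; leave alone
- jar3: another such jar; leave alone
There are look-alikes about, which are no part of the job. There is more than one size of the spacer; the one meant has the size given above.

How it is judged (in metres and radians):
On the way, in this order (a step that is already met when the one before it is completed fails the run):
1. with its foot in the gap between the red end stop and holder 1 but not yet down (underside 34 to 49 mm above the bench), the spacer is felt against the red end stop (over 0.5 N) (z of spacer in the frame of rail between 0.034 and 0.049 m and y of spacer in the frame of rail above 0.008 m and contact force between spacer and stop above 0.5 N), for 0.05 s.
2. the spacer stands on the rail's base plate between the red end stop and holder 1 (its underside within 3 mm of the plate), and that gap is 28 mm within 1.5 mm (z of spacer in the frame of rail below 0.009 m and y of spacer in the frame of rail above 0.008 m and y of holder1 in the frame of rail between 0.0345 and 0.0375 m), for 0.1 s.
3. with its foot in the gap between holders 1 and 2 but not yet down (underside 34 to 49 mm above the bench), the spacer is felt against holder 1 (over 0.5 N) (z of spacer in the frame of rail between 0.034 and 0.049 m and y of spacer in the frame of holder1 above 0.015 m and contact force between spacer and holder1 above 0.5 N), for 0.05 s.
4. the spacer stands on the rail's base plate between holders 1 and 2 (its underside within 3 mm of the plate), and that gap is 28 mm within 1.5 mm (z of spacer in the frame of rail below 0.009 m and y of spacer in the frame of holder1 above 0.015 m and y of holder2 in the frame of holder1 between 0.0425 and 0.0455 m), for 0.1 s.
5. with its foot in the gap between holders 2 and 3 but not yet down (underside 34 to 49 mm above the bench), the spacer is felt against holder 2 (over 0.5 N) (z of spacer in the frame of rail between 0.034 and 0.049 m and y of spacer in the frame of holder2 above 0.015 m and contact force between spacer and holder2 above 0.5 N), for 0.05 s.
6. the spacer stands on the rail's base plate between holders 2 and 3 (its underside within 3 mm of the plate), and that gap is 28 mm within 1.5 mm (z of spacer in the frame of rail below 0.009 m and y of spacer in the frame of holder2 above 0.015 m and y of holder3 in the frame of holder2 between 0.0425 and 0.0455 m), for 0.1 s.
At the end, for the whole second after the job is handed in: The gap between stop and holder1, holder1 and holder2, holder2 and holder3 is each 28 mm within 1.5 mm; the spacer stands upright (within 0.12 rad) in its dock, its foot on the dock's floor (within 4 mm) and within 16 mm of the dock's centre, released and at rest (y of holder1 in the frame of rail between 0.0345 and 0.0375 m and y of holder2 in the frame of holder1 between 0.0425 and 0.0455 m and y of holder3 in the frame of holder2 between 0.0425 and 0.0455 m and horizontal distance between spacer and dock_in below 0.016 m and z of spacer in the frame of dock_in below 0.004 m and angle between spacer's own z axis and vertical below 0.12 rad and linear speed of spacer below 0.02 m/s); the robot touches nothing.
It fails at once if a plate holder is pressed with more than 25 N (contact force between anything else and holder1 above 25 N or contact force between anything else and holder2 above 25 N or contact force between anything else and holder3 above 25 N).
It fails at once if a sample jar is moved more than 20 mm (distance of any of jar1, jar2, jar3 from where it was at the start of the episode above 0.02 m).
It also fails if it takes over 72 s, if anything falls off the work surface, if the arm or the gripper's body presses on something with over 40 N, if the wrist force passes 120 N, or if a joint passes its speed limit or range.

## Robot

A 6-joint arm with a two-finger parallel gripper is mounted at the origin on the work surface. World frame = base frame: x ahead of the robot, y to its left, z up, the work surface at z = 0. Lengths are in mm, angles in rad, forces in N, time in s.
With the tool pointing down it reaches from about 275 to 750 mm from the base axis. Payload 10.2 kg.
Tool frame: the origin (TCP) lies at the very end of the fingers, on their centre line; the grasp point (between the pads) lies 19 mm behind it; z points along the fingers, x is the direction in which the jaws open and shut, and the axes are right-handed (so a half turn about z gives the same grasp; the last joint's range is limited). The gripper opens to 85 mm and grips with 20 to 120 N. Pads are 22 mm wide; open, the fingers measure 114 mm over their backs; the gripper's body (76 mm by 85 mm) begins 54 mm behind the grasp point. The pads swing forward as they close: fully open they stand 13 mm farther back than shut.
Start: joints at [-1.531, 0.313, 1.498, -0, 1.331, -0.223], TCP at [136.374, -506.985, 231.294] pointing down, gripper open.
Joint ranges: [-2.94, 2.94], [-0.97, 2.17], [0.19, 2.56], [-1.23, 4.37], [0.02, 3.11], [-2.88, 2.88]. Speed limits (rad/s): [2.39, 2.39, 3.01, 3.14, 3.14, 3.14].

## Interface

Orientations are given as a unit quaternion [w, x, y, z].
In Python, from rig import ctrl, cams gives the robot as it stands.
- The arm moves only by the tool play_rows, never from a script. Its argument "steps" is a list of rows, each a list of 2 entries, a list of its own where there are three numbers: the shift along the tool's x, y, z normalised to -1 to 1, where 1 is 0.75 m, then the turn, a rotation vector about the tool's x, y, z normalised to -1 to 1, where 1 is 45 degrees. A call has 1 to 20 rows; each row shifts and turns the commanded pose from where the row before left it, along the tool's axes as they then stand; what a row does not reach is not made up. A row lasts 1/10 s, in which the tool goes at most 50 mm and 8.59 degrees, less where a joint would pass 70% of its speed; a pose out of reach is approached as far as the arm can. A call with a number of a shift or a turn outside -1 to 1 is refused whole. A call with a gripper value outside its range is refused whole. "grip" is the closure, from 0 (fully open) to 1 (shut), set as the call begins (left out, the last holds). The fingers move at their own pace and stop on an object; "squeeze" is the grip in N (left out, the last holds). Time passes only in rows, so rows that do not move let the fingers close. It gives the time, the measured TCP pose, the force and the opening at its end, in the units of the state.
- ctrl.sense(): the state, without advancing time (a new reading comes with each control period).
- cams.capture(name): name is "scene" or "top" or "wrist"; returns the picture (480x640x3 uint8, red, green, blue); there is no depth.
- cams.camera_info(name): a dict with "fx", "fy", "cx", "cy" (pixels), "xyz" and "attitude" of the camera in the world. Camera axes: x right, y up, looking along -z (the intrinsics and any distortion apply to the point x, -y, -z); pixel columns grow to the right and rows downward; lengths in mm; the calibration is good to about 2 mm. A picture is of the moment at which its call begins: read the wrist's pose just before it. camera_info takes no time and is no camera call; for the wrist camera it gives the pose at the moment of the call.
- ctrl.finish_job(): hands the job in, once; it reports no verdict.
Trained networks look in the newest picture that a camera, given by its name, has taken for a name from the list of things; names that differ only in an ending like _2 or _b are one class to them, and where a whole thing is asked for, a point or a joint stands for the part that bears it (a point fixed in the world has none). Each returns a list of dicts, best first, with "p" (0 to 1); they miss things now and then, are a little off and sometimes report something else, mostly with a low value. They report only what shows in the picture. A call takes as long as a camera call. They do not tell look-alikes from the thing itself.
- cams.search_frame(camera, thing): "rect" ([centre column, centre row, width, height] in pixels, round what is visible of it).
- cams.tip_of(camera, thing): "pixel" ([column, row] in pixels: a listed point, or the origin of a listed thing).
The state is a dict: "time_s": time; "joints": joint angles; "dq": joint speeds; "tau": joint torques, N m; "eef_pos": TCP position; "ee_rot": TCP orientation; "force": force on the tool from outside, world axes, zero at the start; "wrist_torque": the same for the moment, N m; "grip_width": opening from 0.0 (shut) to 1.0 (fully open).
Only numpy, scipy, OpenCV 4.12 (cv2) and the standard library are available. Lean on these libraries where they do the work, as an engineer would, in place of code of your own. Each camera call takes 0.05 s, during which the arm holds its last target.

## Working session

There is one attempt and no reset: what is moved stays moved. The work goes in short steps, Python scripts to look and compute and a tool call to move; the robot and the scene stay as the last step left them, time stands still between calls to the robot, and variables do not carry over. Pictures are saved under pics/ and viewed, and the job is handed in when it is done.

Besides the shell and the picture viewer there is one more tool, called as a command line: name --argument value ..., lists and objects as JSON in quotes. play_rows: Moves the arm, as the interface text tells. Its arguments: {"type":"object","properties":{"steps":{"type":"array"},"grip":{"type":"number"},"squeeze":{"type":"number"}},"required":["steps"]}

```bash
ls; mkdir -p pics; python3 - <<'E'
from rig import ctrl,cams
import cv2
print(ctrl.sense())
for n in ["scene","top","wrist"]:
    im=cams.capture(n); cv2.imwrite(f"pics/{n}0.png",im[:,:,::-1]); print(n,cams.camera_info(n))
for n in ["scene","top"]:
    for t in ["rail","stop","holder1","spacer","dock_in","jar1"]:
        print(n,t,cams.tip_of(n,t))
print(ctrl.sense()['time_s'])
E
```

```text
pics
{'time_s': 0.0, 'joints': array([-1.53141083e+00,  3.13496202e-01,  1.49841913e+00,  3.17402139e-05,
        1.33097370e+00, -2.23384064e-01]), 'dq': array([ 0.00049324, -0.00075867,  0.00067005, -0.00074135, -0.00184651,
       -0.00042281]), 'tau': array([ 1.36849835e-04, -4.12263322e+01, -2.59733874e+01, -2.13685817e-04,
        4.25562845e-03, -3.06574478e-06]), 'eef_pos': array([ 136.36633439, -506.73138221,  230.71818444]), 'ee_rot': array([-5.08357744e-04,  7.93646084e-01, -6.08379383e-01, -4.02437530e-04]), 'force': array([-0.47962244, -0.77956871,  0.38848372]), 'wrist_torque': array([ 0.0103364 , -0.00364036, -0.01083643]), 'grip_width': 0.9988481668490675}
scene {'fx': 568.5600020849665, 'fy': 568.5600020849665, 'cx': 319.1406788753987, 'cy': 241.69044940003346, 'xyz': array([1265.19828134,  401.16286703,  639.35922082]), 'attitude': array([0.45129462, 0.22177941, 0.38552459, 0.77363935])}
top {'fx': 586.4783856539628, 'fy': 586.4783856539628, 'cx': 325.19115446005145, 'cy': 249.86570987310026, 'xyz': array([ 370.85953984,   18.83625444, 1081.51148378]), 'attitude': a
[... 668 characters left out ...]
: [368.2, 347.9], 'p': 0.34}]
scene dock_in [{'pixel': [242.2, 194.0], 'p': 0.58}]
scene jar1 [{'pixel': [366.4, 351.3], 'p': 0.75}, {'pixel': [179.7, 269.0], 'p': 0.66}, {'pixel': [442.2, 270.1], 'p': 0.61}]
top rail []
top stop [{'pixel': [364.6, 274.9], 'p': 0.58}]
top holder1 [{'pixel': [352.3, 270.8], 'p': 0.96}, {'pixel': [327.1, 264.5], 'p': 0.9}, {'pixel': [303.0, 262.3], 'p': 0.64}]
top spacer [{'pixel': [463.6, 307.3], 'p': 0.94}, {'pixel': [474.7, 356.2], 'p': 0.57}, {'pixel': [416.9, 337.8], 'p': 0.47}]
top dock_in [{'pixel': [464.8, 308.0], 'p': 0.78}]
top jar1 [{'pixel': [216.7, 309.3], 'p': 0.92}, {'pixel': [231.2, 188.8], 'p': 0.83}, {'pixel': [425.7, 183.8], 'p': 0.81}]
0.75
```

View pics/scene0.png

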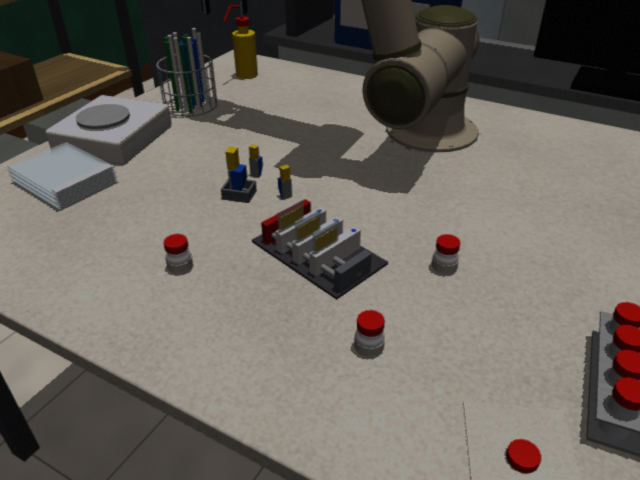

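View pics/top0.png

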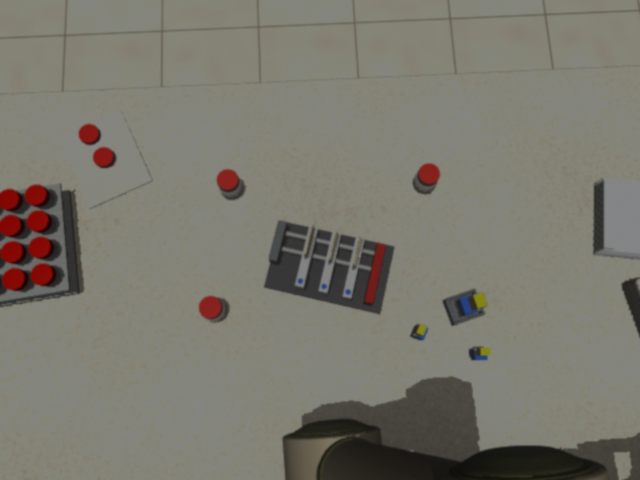

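View pics/wrist0.png

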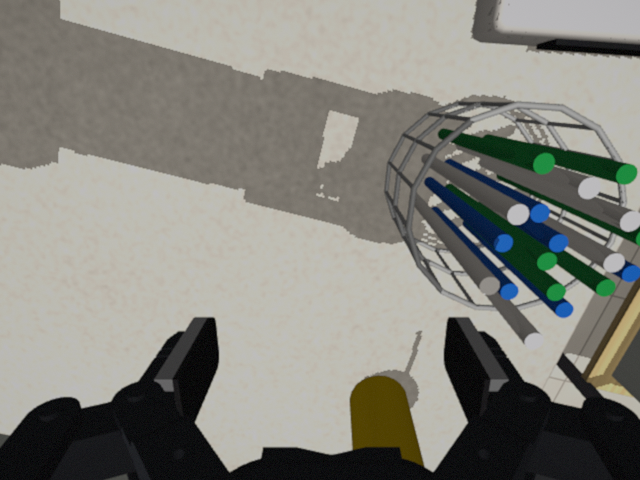

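```bash
cat > h.py <<'E'
import numpy as np,cv2
from scipy.spatial.transform import Rotation as R
def rot(q): return R.from_quat([q[1],q[2],q[3],q[0]])
def ray(ci,px):
    d=np.array([(px[0]-ci['cx'])/ci['fx'],-(px[1]-ci['cy'])/ci['fy'],-1.0])
    return rot(ci['attitude']).apply(d)
def at_z(ci,px,z):
    d=ray(ci,px); return ci['xyz']+d*(z-ci['xyz'][2])/d[2]
def proj(ci,P):
    c=rot(ci['attitude']).inv().apply(np.atleast_2d(P)-ci['xyz'])
    return np.c_[ci['cx']-ci['fx']*c[:,0]/c[:,2], ci['cy']+ci['fy']*c[:,1]/c[:,2]]
E
python3 - <<'E'
import cv2
from rig import cams
from h import *
np.set_printoptions(precision=1,suppress=True)
ti=cams.camera_info("top");si=cams.camera_info("scene")
for n,px,z in [("h1",(352.3,270.8),8),("h2",(327.1,264.5),8),("h3",(303,262.3),8),("stop",(364.6,274.9),0),("sp",(463.6,307.3),5),("dock",(464.8,308),5),("sp2",(474.7,356.2),0),("sp3",(416.9,337.8),0),
 ("stopTopR",(383,246),50),("stopBot",(370,303),50)]: print(n,at_z(ti,px,z))
for n,px,z in [("h1",(301,239.9),8),("h2",(319.9,247.7),8),("h3",(333.2,258),8),("stop",(289,236),0),("sp",(239.6,192.9),5),("dock",(242.2,194),5)]: print("scene",n,at_z(si,px,z))
im=cv2.imread("pics/top0.png")[205:375,255:500]; cv2.imwrite("pics/topz.png",cv2.convertScaleAbs(cv2.resize(im,None,fx=3.2,fy=3.2,interpolation=cv2.INTER_CUBIC),alpha=2))
im=cv2.imread("pics/scene0.png")[135:300,215:395]; cv2.imwrite("pics/scenez.png",cv2.convertScaleAbs(cv2.resize(im,None,fx=3.6,fy=3.6,interpolation=cv2.INTER_CUBIC),alpha=1.6))
E
```

```text
h1 [552.3 -47.1   8. ]
h2 [566.5  -1.    8. ]
h3 [572.9  43.6   8. ]
stop [544.7 -70.1   0. ]
sp [ 474.5 -247.7    5. ]
dock [ 473.1 -249.8    5. ]
sp2 [ 385.3 -260.3    0. ]
sp3 [ 423.7 -158.     0. ]
stopTopR [ 587.6 -102.5   50. ]
stopBot [486.1 -72.2  50. ]
scene h1 [554.8 -44.8   8. ]
scene h2 [558.2  -2.8   8. ]
scene h3 [572.6  32.4   8. ]
scene stop [546.4 -76.5   0. ]
scene sp [ 474.5 -242.6    5. ]
scene dock [ 475.4 -235.4    5. ]
```

View pics/topz.png

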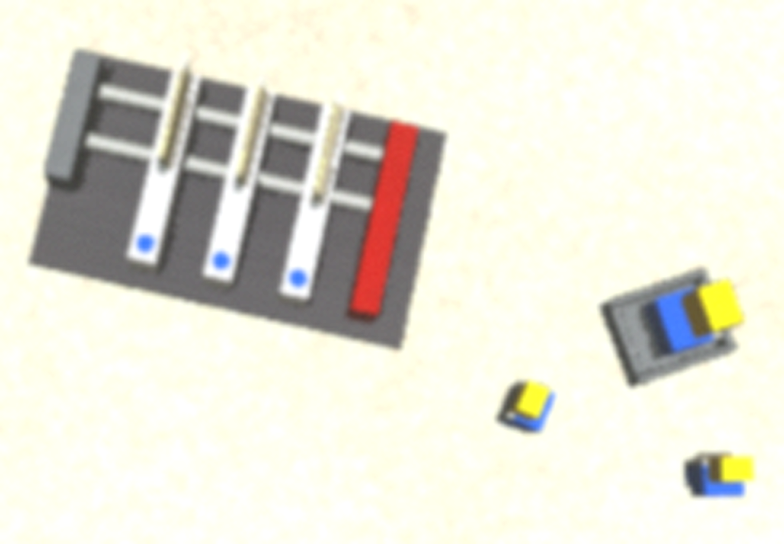

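View pics/scenez.png

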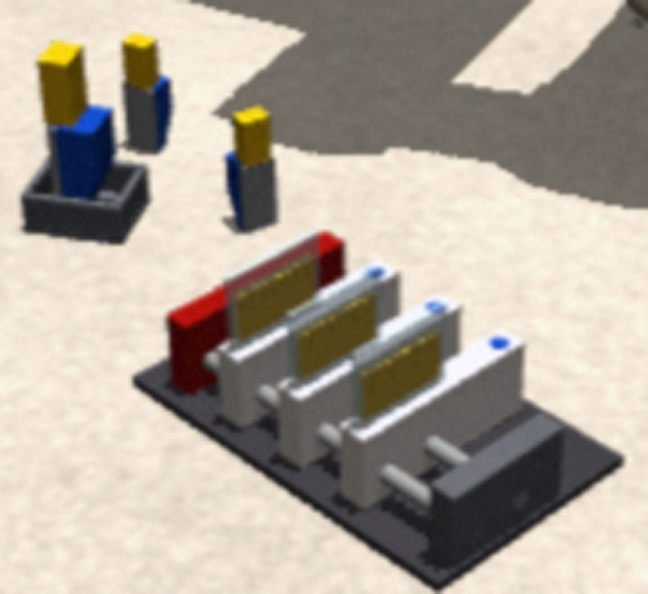

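```bash
cat >> h.py <<'E'
def toolmat(a):  # tool pointing down, tool x at world angle a
    c,s=np.cos(a),np.sin(a)
    return np.array([[c,s,0],[s,-c,0],[0,0,-1.]])  # columns x,y,z
def ang(q):
    m=rot(q).as_matrix(); return np.arctan2(m[1,0],m[0,0])
def move(st,pos,a=None):
    """tool-frame shift (normalised) from measured pose, then turn (normalised)"""
    m=rot(st['ee_rot']).as_matrix()
    d=m.T@(np.array(pos)-st['eef_pos'])/750
    t=0 if a is None else -(np.angle(np.exp(1j*(a-ang(st['ee_rot'])))))/np.radians(45)
    return d,t
E
python3 - <<'E'
from rig import ctrl,cams
from h import *
np.set_printoptions(precision=4,suppress=True)
s=ctrl.sense(); w=cams.camera_info("wrist")
T=rot(s['ee_rot']).as_matrix()
print("cam in tool",T.T@(w['xyz']-s['eef_pos'])); C=T.T@rot(w['attitude']).as_matrix(); print(C)
print("joint ang",ang(s['ee_rot']))
# viewing pose candidates
for a in [np.radians(77.4)]:
  for pos in [(480,-110,300),(430,-130,300),(430,-130,250)]:
    M=toolmat(a); ci=dict(w); ci['xyz']=np.array(pos)+M@(T.T@(w['xyz']-s['eef_pos'])); q=R.from_matrix(M@C).as_quat(); ci['attitude']=[q[3],q[0],q[1],q[2]]
    print(pos,proj(ci,[[474,-248,5],[474,-248,105],[490,-75,50],[590,-100,50],[580,50,10],[510,50,50],[620,70,0]]).round(0).tolist())
    print(move(s,pos,a))
E
```

```text
cam in tool [   0.1838  -83.5076 -141.5183]
[[ 1.      0.0003 -0.001 ]
 [-0.0001 -0.9454 -0.326 ]
 [-0.001   0.326  -0.9454]]
joint ang -1.3080203723977366
(480, -110, 300) [[209.0, 202.0], [177.0, 229.0], [367.0, 191.0], [362.0, 285.0], [486.0, 236.0], [494.0, 184.0], [503.0, 261.0]]
(array([-0.3921, -0.5799, -0.0916]), np.float64(-3.385423263456013))
(430, -130, 300) [[239.0, 239.0], [216.0, 275.0], [395.0, 234.0], [388.0, 321.0], [507.0, 272.0], [518.0, 226.0], [522.0, 294.0]]
(array([-0.3837, -0.5086, -0.0916]), np.float64(-3.385423263456013))
(430, -130, 250) [[229.0, 255.0], [199.0, 301.0], [403.0, 251.0], [394.0, 347.0], [527.0, 291.0], [542.0, 243.0], [543.0, 315.0]]
(array([-0.3837, -0.5086, -0.0249]), np.float64(-3.385423263456013))
```

play_rows --steps '[[[-0.0385,-0.051,0],[0,0,0]],[[-0.0385,-0.051,0],[0,0,0]],[[-0.0385,-0.051,0],[0,0,0]],[[-0.0385,-0.051,0],[0,0,0]],[[-0.0385,-0.051,0],[0,0,0]],[[-0.0385,-0.051,0],[0,0,0]],[[-0.0385,-0.051,0],[0,0,0]],[[-0.0385,-0.051,0],[0,0,0]],[[-0.0385,-0.051,0],[0,0,0]],[[-0.0385,-0.051,0],[0,0,0]],[[0,0,0],[0,0,-0.188]],[[0,0,0],[0,0,-0.188]],[[0,0,0],[0,0,-0.188]],[[0,0,0],[0,0,-0.188]],[[0,0,0],[0,0,-0.188]],[[0,0,0],[0,0,-0.188]],[[0,0,0],[0,0,-0.188]],[[0,0,0],[0,0,-0.188]],[[0,0,0],[0,0,-0.188]],[[0,0,0],[0,0,-0.188]]]'

```text
time_s: 2.75
eef_pos: [430.7, -128.8, 231.3]
ee_rot: [0.0, 0.996, 0.087, 0.0]
force: [-0.8, -0.2, 0.3]
grip_width: 1.0
```

play_rows --steps '[[[0,0,0],[0,0,-0.188]],[[0,0,0],[0,0,-0.188]],[[0,0,0],[0,0,-0.188]],[[0,0,0],[0,0,-0.188]],[[0,0,0],[0,0,-0.188]],[[0,0,0],[0,0,-0.188]],[[0,0,0],[0,0,-0.188]],[[0,0,0],[0,0,-0.188]],[[0,0,0],[0,0,0]]]'

```text
time_s: 3.65
eef_pos: [430.7, -128.8, 231.4]
ee_rot: [0.0, 0.78, 0.625, 0.0]
force: [-0.6, 0.9, 0.8]
grip_width: 1.004
```

```bash
python3 - <<'E'
from rig import ctrl,cams
from h import *
import pickle
s=ctrl.sense();w=cams.camera_info("wrist")
im=cams.capture("wrist"); cv2.imwrite("pics/w1.png",im[:,:,::-1]); pickle.dump((s,w,im),open("w1.pkl","wb"))
print(s['time_s'],s['eef_pos'],ang(s['ee_rot']),s['joints'],s['force'])
for t in ["holder1","stop","rail","spacer","dock_in"]: print(t,cams.tip_of("wrist",t))
E
```

```text
3.65 [ 430.72927024 -128.7892342   231.35029034] 1.351082570819092 [-5.52197701e-01  1.45486590e-01  1.70957045e+00 -1.88433003e-05
  1.28641960e+00 -1.90327499e+00] [-0.64051227  0.88268699  0.84151492]
holder1 [{'pixel': [523.4, 299.1], 'p': 0.96}, {'pixel': [482.2, 294.4], 'p': 0.92}, {'pixel': [434.3, 293.7], 'p': 0.63}]
stop [{'pixel': [406.6, 288.3], 'p': 0.87}]
rail [{'pixel': [405.0, 286.0], 'p': 0.61}]
spacer [{'pixel': [191.8, 182.5], 'p': 0.9}, {'pixel': [303.5, 202.2], 'p': 0.88}, {'pixel': [230.1, 264.8], 'p': 0.71}]
dock_in [{'pixel': [230.2, 262.1], 'p': 0.85}]
```

View pics/w1.png

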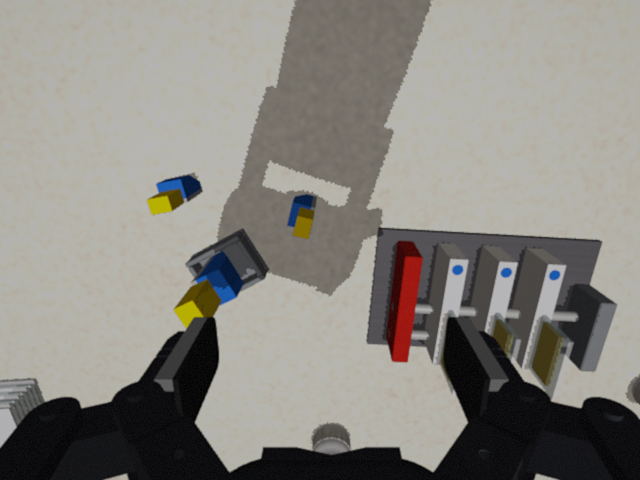

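```bash
python3 - <<'E'
import cv2
im=cv2.imread("pics/w1.png")
cv2.imwrite("pics/w1a.png",cv2.resize(im[215:400,355:625],None,fx=2.9,fy=2.9,interpolation=cv2.INTER_CUBIC))
cv2.imwrite("pics/w1b.png",cv2.resize(im[220:335,165:285],None,fx=5,fy=5,interpolation=cv2.INTER_CUBIC))
E
```

```text
(no output)
```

View pics/w1a.png

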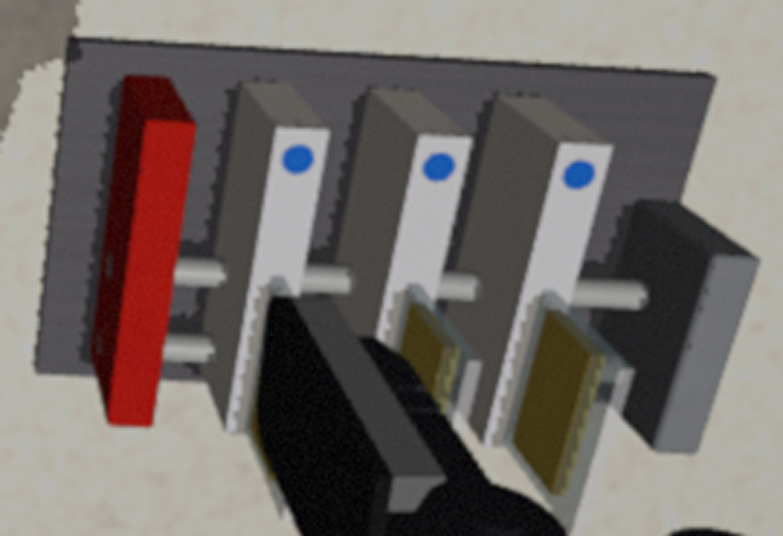

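View pics/w1b.png

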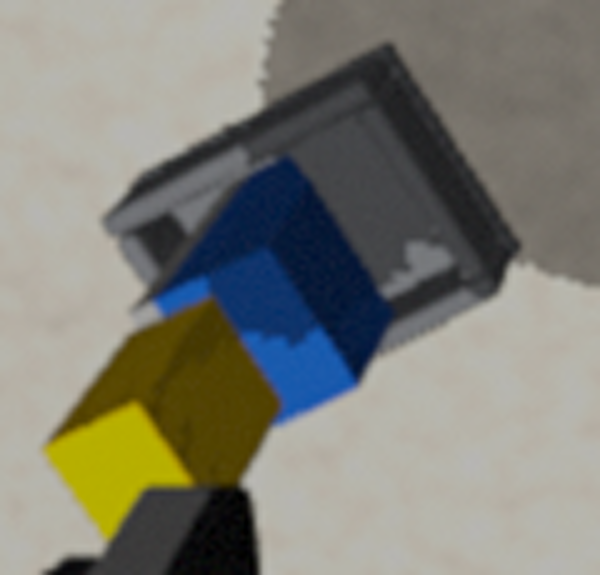

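```bash
cat > fit1.py <<'E'
import pickle
from h import *
from scipy.optimize import least_squares
s,w,im=pickle.load(open("w1.pkl","rb"))
np.set_printoptions(precision=2,suppress=True)
def W(p,P): 
    c,sn=np.cos(p[2]),np.sin(p[2]); P=np.array(P,float)
    return np.c_[p[0]+c*P[:,0]-sn*P[:,1],p[1]+sn*P[:,0]+c*P[:,1],P[:,2]]
px=np.array([(193,123),(148,121),(152,425),(108,423),(70,40),(713,78),(38,370),(279,127),(328,130),(420,135),(471,137),(561,143),(611,146)])/2.9+[355,215]
def f(p):
    P=[(-55,0,50),(-55,-16,50),(55,0,50),(55,-16,50),(-65,p[3],6),(-65,p[3]+220,6),(65,p[3],6)]
    for k in range(3): P+=[(-55,p[4+k]-8,50),(-55,p[4+k]+8,50)]
    return (proj(w,W(p,P))-px)
r=least_squares(lambda p:f(p).ravel(),[545,-75,-.22,-26,30,75,120],x_scale=[10,10,.1,10,10,10,10],loss='soft_l1')
print("rail",r.x[:2],"yaw %.4f"%r.x[2],r.x[3:]); print(f(r.x))
px2=np.array([(265,248),(358,380),(135,403),(48,447),(210,300),(280,405)])/5+[165,220]
def g(p):
    o=p[3]
    return proj(w,W(p,[(-15,14,65),(15,14,65),(-12,o+9,105),(-12,o-9,105),(-12,o+9,65),(12,o+9,65)]))-px2
r2=least_squares(lambda p:g(p).ravel(),[474,-245,.4,-5],x_scale=[10,10,.1,10],loss='soft_l1')
print("spacer",r2.x[:2],"yaw %.3f off %.1f"%(r2.x[2],r2.x[3])); print(g(r2.x))
px3=np.array([(390,47),(518,245)])/5+[165,220]
for p in px3: print("dock corner z0",at_z(w,p,0))
a,b=[at_z(w,p,0)[:2] for p in px3]; d=b-a; print(np.linalg.norm(d),np.arctan2(*d[::-1]))
d=d/np.linalg.norm(d); print("dock c",(a+b)/2-30*np.array([-d[1],d[0]]))
E
python3 fit1.py
```

```text
rail [544.39 -75.72] yaw -0.2811 [-35.02  31.78  74.96 117.91]
[[ 1.96 -0.36]
 [-0.78 -0.73]
 [ 0.4   1.63]
 [-0.99  1.45]
 [-0.19 -0.36]
 [ 2.41 -0.21]
 [-1.36  1.15]
 [-0.62 -0.18]
 [ 0.66 -0.16]
 [-0.26 -0.1 ]
 [ 0.25  0.25]
 [-0.38 -0.06]
 [ 0.39 -0.05]]
spacer [ 476.17 -242.73] yaw 0.244 off -7.6
[[ 0.19 -0.43]
 [ 0.02  1.78]
 [-0.26  0.02]
 [-2.85  0.69]
 [ 0.37 -1.81]
 [ 1.29 -0.16]]
dock corner z0 [ 446.17 -221.61    0.  ]
dock corner z0 [ 492.48 -208.38    0.  ]
48.1621406263437 0.278347571183539
dock c [ 477.57 -243.84]
```

```bash
cat > edge.py <<'E'
from h import *
def edge_line(im,p0,p1,half=6,n=80):
    """fit line to strongest gray gradient along normal of segment p0-p1; returns two pts"""
    g=cv2.GaussianBlur(im.astype(np.float32).mean(2),(0,0),1.0)
    p0,p1=np.array(p0,float),np.array(p1,float); d=p1-p0;L=np.linalg.norm(d);d/=L;nn=np.array([-d[1],d[0]])
    pts=[]
    t=np.arange(-half,half+.01,.25)
    for u in np.linspace(.06,.94,n):
        q=p0+d*L*u+t[:,None]*nn
        v=cv2.remap(g,q[:,0].astype(np.float32)[None],q[:,1].astype(np.float32)[None],cv2.INTER_LINEAR)[0]
        gr=np.abs(np.gradient(v)); k=gr.argmax(); pts.append(q[k])
    pts=np.array(pts,np.float32)
    vx,vy,x,y=cv2.fitLine(pts,cv2.DIST_HUBER,0,.5,.01).ravel()
    f=np.array([vx,vy]); 
    if f@d<0:f=-f
    c=np.array([x,y]); res=np.abs((pts-c)@np.array([-f[1],f[0]]))
    return c-f*L*.4,c+f*L*.4,np.median(res)
E
python3 - <<'E'
import pickle
from edge import *
from rig import cams
s,w,im=pickle.load(open("w1.pkl","rb"))
o=np.array([355,215]);k=2.9
def y(ci,im,a,b,z,name):
    p,q,r=edge_line(im,a,b); A,B=at_z(ci,p,z),at_z(ci,q,z); d=B-A; print(name,"angle %.4f"%np.arctan2(d[1],d[0]),"res %.2f"%r)
def z(a): return np.array(a)/k+o
y(w,im,z((90,42)),z((690,76)),6,"base near (y)")
y(w,im,z((193,130)),z((152,420)),50,"stop y0 (x)")
y(w,im,z((148,128)),z((108,418)),50,"stop -16 (x)")
y(w,im,z((70,50)),z((40,350)),6,"base left x")
y(w,im,z((279,130)),z((252,285)),50,"h1 (x)")
y(w,im,z((611,150)),z((578,300)),50,"h3 (x)")
t=cv2.imread("pics/top0.png")[:,:,::-1]; ci=cams.camera_info("top"); o=np.array([255,205]);k=3.2
y(ci,t,z((398,348)),z((32,265)),6,"top near y")
y(ci,t,z((446,135)),z((402,345)),6,"top right x")
y(ci,t,z((440,130)),z((82,50)),6,"top far y")
y(ci,t,z((390,125)),z((352,310)),50,"top stop x")
E
```

```text
base near (y) angle 1.2916 res 0.16
stop y0 (x) angle -0.2804 res 0.22
stop -16 (x) angle -0.2813 res 0.18
base left x angle -0.2796 res 0.27
h1 (x) angle -0.2762 res 0.21
h3 (x) angle -0.2811 res 0.18
top near y angle 1.2914 res 0.18
top right x angle 2.8641 res 0.24
top far y angle 1.2943 res 0.27
top stop x angle 2.9078 res 0.66
```

```bash
python3 - <<'E'
from rig import ctrl,cams
from h import *
np.set_printoptions(precision=4,suppress=True)
ci=cams.camera_info("top"); print(at_z(ci,(480.3,300.3),105))
s=ctrl.sense(); print(move(s,(478,-250,150),1.82))
E
```

```text
[ 475.091  -252.0939  105.    ]
(array([-0.1437,  0.0972,  0.1084]), np.float64(-0.6009553298285866))
```

play_rows --steps '[[[-0.036,0.0243,0.02],[0,0,0]],[[-0.036,0.0243,0.02],[0,0,0]],[[-0.036,0.0243,0.02],[0,0,0]],[[-0.036,0.0243,0.02],[0,0,0]],[[0,0,0.01],[0,0,-0.15]],[[0,0,0.01],[0,0,-0.15]],[[0,0,0.008],[0,0,-0.15]],[[0,0,0],[0,0,-0.15]],[[0,0,0],[0,0,0]]]' --grip 0.3 --squeeze 40

```text
time_s: 4.85
eef_pos: [478.1, -250.1, 150.1]
ee_rot: [-0.0, 0.613, 0.79, 0.0]
force: [-0.7, 0.2, 0.3]
grip_width: 0.701
```

```bash
python3 - <<'E'
from rig import ctrl,cams
from h import *
import pickle
s=ctrl.sense();w=cams.camera_info("wrist")
im=cams.capture("wrist"); cv2.imwrite("pics/w2.png",im[:,:,::-1]); pickle.dump((s,w,im),open("w2.pkl","wb"))
print(s['time_s'],s['eef_pos'],ang(s['ee_rot']),s['joints'],s['force'],s['grip_width'])
E
```

```text
4.85 [ 478.14783476 -250.13839648  150.09515565] 1.8209553073066909 [-6.99221616e-01  4.20873177e-01  1.56649163e+00  2.04106812e-05
  1.15462176e+00 -2.52018521e+00] [-0.70394175  0.17477772  0.26231688] 0.700755217820344
```

View pics/w2.png

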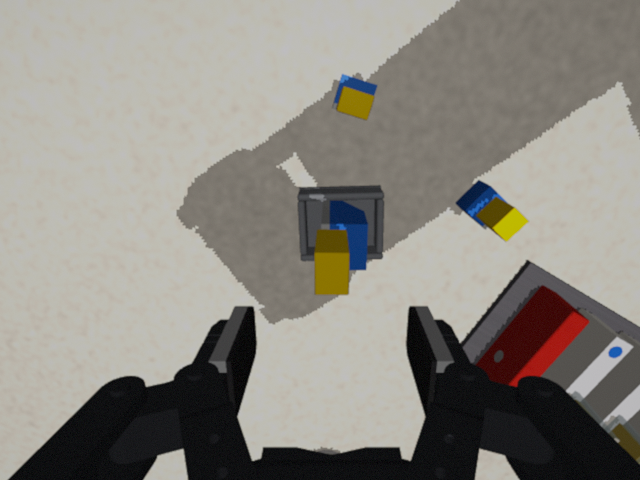

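```bash
python3 - <<'E'
import pickle
from edge import *
s,w,im=pickle.load(open("w2.pkl","rb"))
c=cv2.resize(im[170:310,280:400],None,fx=4.5,fy=4.5,interpolation=cv2.INTER_CUBIC); cv2.imwrite("pics/w2a.png",cv2.convertScaleAbs(c[:,:,::-1],alpha=1.3))
print(at_z(w,(332.5,272),105), at_z(w,(332.5,295),105),at_z(w,(332.5,251),105))
E
```

```text
[ 476.05841928 -250.22499854  105.        ] [ 488.71046334 -246.97409383  105.        ] [ 464.95132507 -253.07893302  105.        ]
```

View pics/w2a.png

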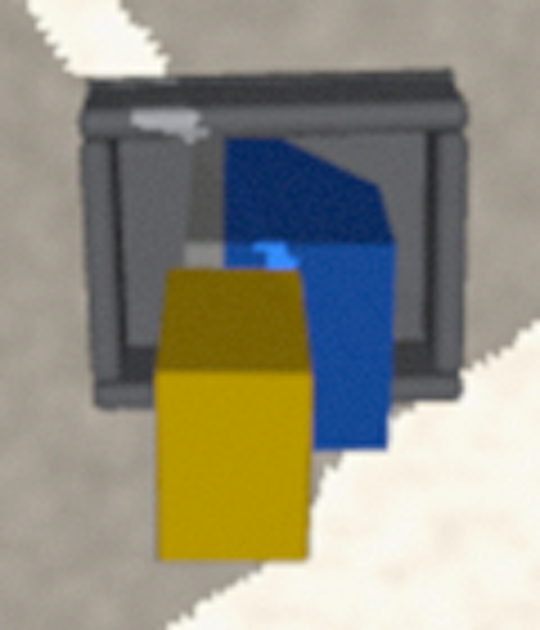

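play_rows --steps '[[[0,-0.001,0.04],[0,0,0]],[[0,0,0.04],[0,0,0]],[[0,0,0.02],[0,0,0]],[[0,0,0.0053],[0,0,0]],[[0,0,0],[0,0,0]]]'

```text
time_s: 5.4
eef_pos: [477.5, -250.4, 71.4]
ee_rot: [-0.0, 0.614, 0.789, 0.0]
force: [-1.3, 0.3, 0.9]
grip_width: 0.703
```

play_rows --steps '[[[0,0,0],[0,0,0]],[[0,0,0],[0,0,0]],[[0,0,0],[0,0,0]],[[0,0,0],[0,0,0]],[[0,0,0],[0,0,0]],[[0,0,0],[0,0,0]]]' --grip 1.0 --squeeze 60

```text
time_s: 6.0
eef_pos: [477.8, -250.5, 72.2]
ee_rot: [0.001, 0.613, 0.79, 0.0]
force: [-0.8, 1.0, 6.1]
grip_width: 0.203
```

play_rows --steps '[[[0,0,-0.01],[0,0,0]],[[0,0,-0.03],[0,0,0]],[[0,0,-0.04],[0,0,0]],[[0,0,-0.03],[0,0,0]],[[0,0,0],[0,0,0]],[[0,0,0],[0,0,0]]]'

```text
time_s: 6.6
eef_pos: [477.2, -250.1, 153.3]
ee_rot: [-0.0, 0.613, 0.79, 0.0]
force: [-0.6, -0.4, -3.3]
grip_width: 0.2
```

```bash
python3 - <<'E'
from rig import ctrl,cams
from h import *
np.set_printoptions(precision=4,suppress=True)
import pickle
s=ctrl.sense();w=cams.camera_info("wrist")
im=cams.capture("wrist"); cv2.imwrite("pics/w3.png",im[:,:,::-1]); pickle.dump((s,w,im),open("w3.pkl","wb"))
im=cams.capture("scene"); cv2.imwrite("pics/s3.png",cv2.resize(im[100:300,180:420,::-1],None,fx=3,fy=3))
print(s['time_s'],s['eef_pos'],ang(s['ee_rot']),s['joints'],s['force'],s['grip_width'])
# world target for gap1 : rail frame (x=-32, y) ; grip offset unknown ~ -7.6
rail=np.array([544.39,-75.72]);y=-.28
c,sn=np.cos(y),np.sin(y)
for off in (-7.6,):
  P=rail+np.array([[c,-sn],[sn,c]])@np.array([-32,16.5+off]); print(P,move(s,(*P,s['eef_pos'][2]),np.pi/2+y))
E
```

```text
6.6 [ 477.1743 -250.0974  153.2623] 1.8209740752323103 [-0.7003  0.4157  1.5653 -0.      1.1613 -2.5213] [-0.6039 -0.3651 -3.3014] 0.19980203187122894
[516.0958 -58.3232] (array([0.2349, 0.1136, 0.0001]), np.float64(0.6750432750491663))
```

View pics/w3.png

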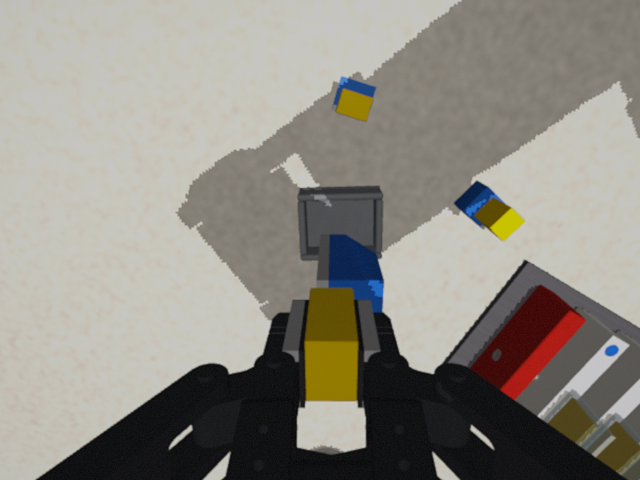

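View pics/s3.png

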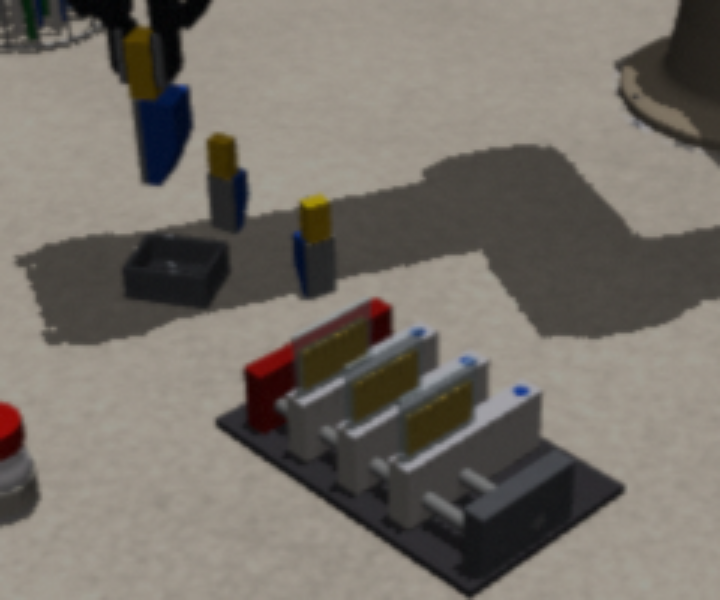

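```bash
python3 - <<'E'
import pickle
from h import *
s,w,im=pickle.load(open("w3.pkl","rb"))
c=cv2.resize(im[215:415,270:420],None,fx=4,fy=4,interpolation=cv2.INTER_CUBIC); cv2.imwrite("pics/w3a.png",cv2.convertScaleAbs(c[:,:,::-1],alpha=1.3))
E
```

```text
(no output)
```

View pics/w3a.png

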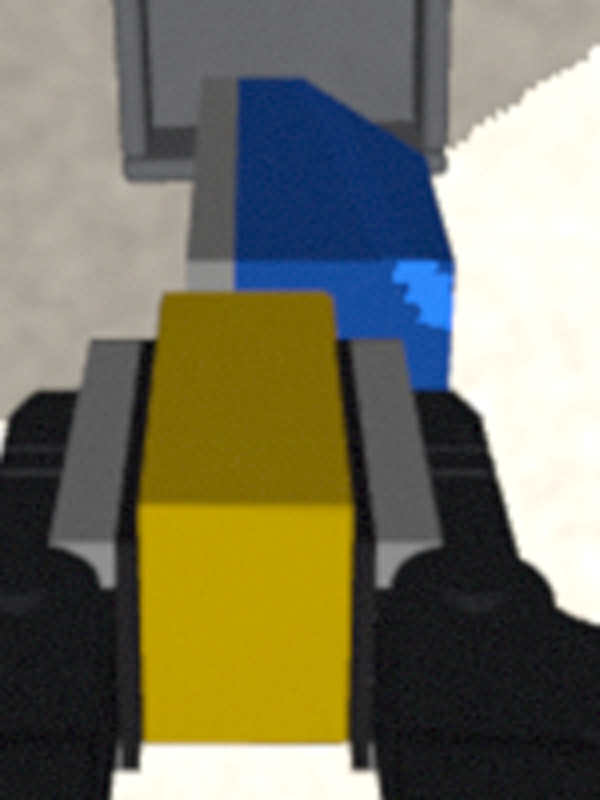

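play_rows --steps '[[[0.047,0.0227,0],[0,0,0]],[[0.047,0.0227,0],[0,0,0]],[[0.047,0.0227,0],[0,0,0]],[[0.047,0.0227,0],[0,0,0]],[[0.047,0.0227,0],[0,0,0]],[[0,0,0],[0,0,0.169]],[[0,0,0],[0,0,0.169]],[[0,0,0.01],[0,0,0.169]],[[0,0,0.015],[0,0,0.168]],[[0,0,0.015],[0,0,0]],[[0,0,0],[0,0,0]]]'

```text
time_s: 7.8
eef_pos: [515.1, -58.1, 121.6]
ee_rot: [-0.002, 0.798, 0.603, -0.001]
force: [0.4, -0.0, -1.8]
grip_width: 0.199
```

```bash
cat > look.py <<'E'
import sys,pickle
from rig import ctrl,cams
from h import *
np.set_printoptions(precision=3,suppress=True)
tag=sys.argv[1]
s=ctrl.sense();w=cams.camera_info("wrist")
im=cams.capture("wrist"); pickle.dump((s,w,im),open(f"{tag}.pkl","wb"))
cv2.imwrite(f"pics/{tag}.png",cv2.resize(im[150:420,200:600,::-1],None,fx=2,fy=2,interpolation=cv2.INTER_CUBIC))
rail=np.array([544.39,-75.72]);yw=-.28
c,sn=np.cos(yw),np.sin(yw); M=np.array([[c,-sn],[sn,c]])
print(s['time_s'],s['eef_pos'],"ang",ang(s['ee_rot']),"F",s['force'],"Frail",M.T@s['force'][:2],"tcp rail",M.T@(s['eef_pos'][:2]-rail), s['grip_width'])
E
python3 look.py w4
```

```text
7.8 [515.137 -58.138 121.598] ang 1.2943166176167469 F [ 0.399 -0.044 -1.8  ] Frail [0.395 0.067] tcp rail [-32.972   8.813] 0.19922097193987612
```

View pics/w4.png

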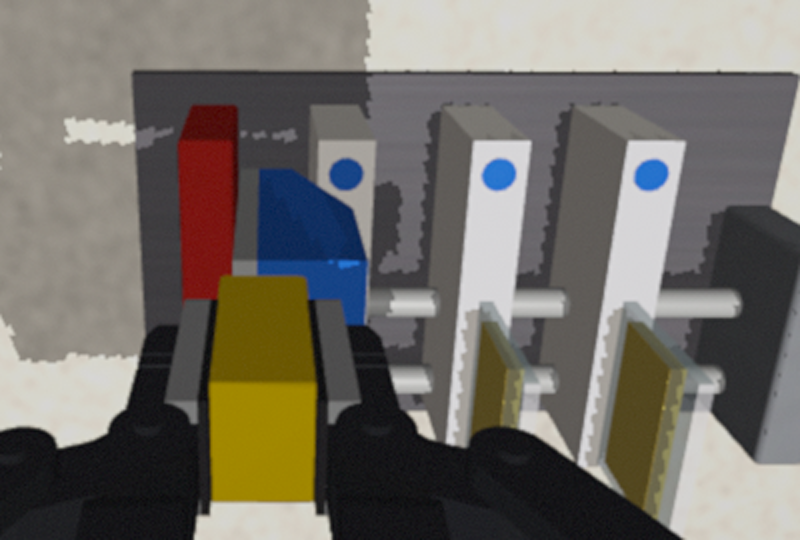

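play_rows --steps '[[[0,0,0.008],[0,0,0.003]],[[0,0,0.0087],[0,0,0]],[[0,0,0],[0,0,0]],[[0,0,0],[0,0,0]],[[0,0,0],[0,0,0]]]'

```text
time_s: 8.35
eef_pos: [516.4, -58.5, 111.5]
ee_rot: [0.0, 0.799, 0.601, 0.0]
force: [0.2, 0.4, -3.1]
grip_width: 0.199
```

```bash
cat > fr.py <<'E'
from rig import ctrl
from h import *
np.set_printoptions(precision=3,suppress=True)
s=ctrl.sense()
rail=np.array([544.39,-75.72]);yw=-.28
c,sn=np.cos(yw),np.sin(yw); M=np.array([[c,-sn],[sn,c]])
print("t %.2f"%s['time_s'],"z %.2f"%s['eef_pos'][2],"a %.4f"%ang(s['ee_rot']),"Frail",M.T@s['force'][:2],"Fz %.2f"%s['force'][2],"tcp rail",M.T@(s['eef_pos'][:2]-rail),"tq",s['wrist_torque'])
E
python3 fr.py
```

```text
t 8.35 z 111.55 a 1.2888 Frail [0.104 0.443] Fz -3.08 tcp rail [-31.614   8.783] tq [0.036 0.051 0.057]
```

play_rows --steps '[[[-0.001,0,0],[0,0,0]],[[0,0,0],[0,0,0]]]'

```text
time_s: 8.55
eef_pos: [516.1, -59.3, 111.5]
ee_rot: [0.0, 0.8, 0.601, 0.0]
force: [-0.6, 0.0, -1.6]
grip_width: 0.203
```

```bash
python3 fr.py
```

```text
t 8.55 z 111.48 a 1.2885 Frail [-0.539 -0.142] Fz -1.65 tcp rail [-31.679   7.962] tq [-0.015  0.049  0.019]
```

play_rows --steps '[[[-0.001,0,0.0013],[0,0,0]],[[0,0,0],[0,0,0]]]'

```text
time_s: 8.75
eef_pos: [515.8, -60.0, 110.2]
ee_rot: [-0.0, 0.8, 0.601, -0.0]
force: [0.1, 0.2, -2.4]
grip_width: 0.205
```

```bash
python3 fr.py
```

```text
t 8.75 z 110.22 a 1.2884 Frail [0.032 0.228] Fz -2.38 tcp rail [-31.85    7.234] tq [ 0.006 -0.022  0.012]
```

play_rows --steps '[[[-0.0007,0,0],[0,0,0]],[[0,0,0],[0,0,0]]]'

```text
time_s: 8.95
eef_pos: [515.7, -60.4, 110.3]
ee_rot: [-0.0, 0.8, 0.601, 0.0]
force: [0.5, -0.3, -1.0]
grip_width: 0.201
```

```bash
python3 fr.py
```

```text
t 8.95 z 110.33 a 1.2885 Frail [ 0.58  -0.181] Fz -1.04 tcp rail [-31.783   6.776] tq [0.08  0.015 0.   ]
```

play_rows --steps '[[[-0.0005,0,0],[0,0,0]],[[0,0,0],[0,0,0]]]'

```text
time_s: 9.15
eef_pos: [515.6, -60.6, 110.3]
ee_rot: [-0.0, 0.8, 0.601, 0.0]
force: [0.4, 1.3, -3.1]
grip_width: 0.203
```

```bash
python3 fr.py
```

```text
t 9.15 z 110.32 a 1.2885 Frail [-0.017  1.346] Fz -3.09 tcp rail [-31.807   6.574] tq [ 0.334 -0.077 -0.022]
```

play_rows --steps '[[[-0.0003,0,0],[0,0,0]],[[0,0,0],[0,0,0]]]'

```text
time_s: 9.35
eef_pos: [515.6, -60.8, 110.3]
ee_rot: [-0.0, 0.8, 0.601, 0.0]
force: [0.6, 3.1, -1.6]
grip_width: 0.203
```

```bash
python3 fr.py
```

```text
t 9.35 z 110.34 a 1.2885 Frail [-0.338  3.172] Fz -1.63 tcp rail [-31.81    6.394] tq [ 0.667 -0.186  0.054]
```

play_rows --steps '[[[0.0002,0,0.0027],[0,0,0]],[[0,0,0.0027],[0,0,0]],[[0,0,0.0027],[0,0,0]],[[0,0,0.0027],[0,0,0]],[[0,0,0.0027],[0,0,0]],[[0,0,0],[0,0,0]]]'

```text
time_s: 9.95
eef_pos: [515.6, -60.7, 99.8]
ee_rot: [-0.0, 0.8, 0.601, 0.0]
force: [2.8, 2.6, -4.2]
grip_width: 0.203
```

```bash
python3 fr.py
```

```text
t 9.95 z 99.83 a 1.2885 Frail [2.024 3.266] Fz -4.23 tcp rail [-31.847   6.437] tq [ 0.763 -0.495  0.033]
```

play_rows --steps '[[[0,0,0.0027],[0,0,0]],[[0,0,0.0027],[0,0,0]],[[0,0,0.0027],[0,0,0]],[[0,0,0.0027],[0,0,0]],[[0,0,0],[0,0,0]]]'

```text
time_s: 10.45
eef_pos: [516.1, -60.9, 92.6]
ee_rot: [0.001, 0.8, 0.601, 0.0]
force: [0.6, 2.8, 5.3]
grip_width: 0.203
```

```bash
python3 fr.py
```

```text
t 10.45 z 92.65 a 1.2885 Frail [-0.153  2.841] Fz 5.31 tcp rail [-31.326   6.394] tq [ 0.986 -0.253  0.055]
```

play_rows --steps '[[[0,0,0.0027],[0,0,0]],[[0,0,0.0027],[0,0,0]],[[0,0,0.0027],[0,0,0]],[[0,0,0],[0,0,0]]]'

```text
time_s: 10.85
eef_pos: [516.4, -60.9, 86.7]
ee_rot: [0.001, 0.8, 0.601, 0.001]
force: [1.9, 5.2, 4.1]
grip_width: 0.203
```

```bash
python3 fr.py
```

```text
t 10.85 z 86.68 a 1.2885 Frail [0.411 5.497] Fz 4.07 tcp rail [-30.996   6.502] tq [ 1.046 -0.608  0.031]
```

play_rows --steps '[[[0,0,0.0027],[0,0,0]],[[0,0,0.0027],[0,0,0]],[[0,0,0.0027],[0,0,0]],[[0,0,0],[0,0,0]]]'

```text
time_s: 11.25
eef_pos: [516.3, -60.8, 80.4]
ee_rot: [0.001, 0.8, 0.601, 0.001]
force: [2.3, 5.6, 3.4]
grip_width: 0.204
```

```bash
python3 fr.py
```

```text
t 11.25 z 80.38 a 1.2885 Frail [0.673 6.05 ] Fz 3.37 tcp rail [-31.129   6.56 ] tq [ 1.06  -0.621  0.082]
```

play_rows --steps '[[[0,0,0.0027],[0,0,0]],[[0,0,0.002],[0,0,0]],[[0,0,0.0013],[0,0,0]],[[0,0,0.0013],[0,0,0]],[[0,0,0],[0,0,0]]]'

```text
time_s: 11.75
eef_pos: [516.3, -60.8, 75.1]
ee_rot: [0.001, 0.8, 0.601, 0.001]
force: [1.3, 5.3, 5.3]
grip_width: 0.2
```

```bash
python3 fr.py
```

```text
t 11.75 z 75.10 a 1.2886 Frail [-0.208  5.42 ] Fz 5.32 tcp rail [-31.103   6.601] tq [ 1.168 -0.516  0.113]
```

play_rows --steps '[[[0,0,0.0013],[0,0,0]],[[0,0,0],[0,0,0]]]'

```text
time_s: 11.95
eef_pos: [516.3, -60.8, 74.2]
ee_rot: [0.001, 0.8, 0.601, 0.001]
force: [2.5, 6.9, 5.2]
grip_width: 0.202
```

```bash
python3 fr.py
```

```text
t 11.95 z 74.16 a 1.2886 Frail [0.475 7.333] Fz 5.19 tcp rail [-31.078   6.608] tq [ 1.205 -0.467  0.076]
```

play_rows --steps '[[[0.0003,0,0.0013],[0,0,0]],[[0,0,0],[0,0,0]]]'

```text
time_s: 12.15
eef_pos: [516.4, -60.7, 73.2]
ee_rot: [0.001, 0.799, 0.601, 0.001]
force: [1.0, 5.4, 5.0]
grip_width: 0.201
```

```bash
python3 fr.py
```

```text
t 12.15 z 73.21 a 1.2887 Frail [-0.547  5.416] Fz 5.01 tcp rail [-31.056   6.697] tq [ 0.985 -0.38   0.057]
```

play_rows --steps '[[[0,0,0.001],[0,0,0]],[[0,0,0],[0,0,0]]]'

```text
time_s: 12.35
eef_pos: [516.5, -60.7, 73.1]
ee_rot: [0.001, 0.799, 0.601, 0.001]
force: [0.2, 6.7, 13.2]
grip_width: 0.201
```

```bash
python3 fr.py;python3 look.py w5
```

```text
t 12.35 z 73.12 a 1.2888 Frail [-1.646  6.469] Fz 13.16 tcp rail [-30.952   6.688] tq [1.207 0.035 0.081]
12.35 [516.492 -60.739  73.116] ang 1.2887928313079358 F [ 0.206  6.672 13.155] Frail [-1.646  6.469] tcp rail [-30.952   6.688] 0.2010491967450867
```

View pics/w5.png

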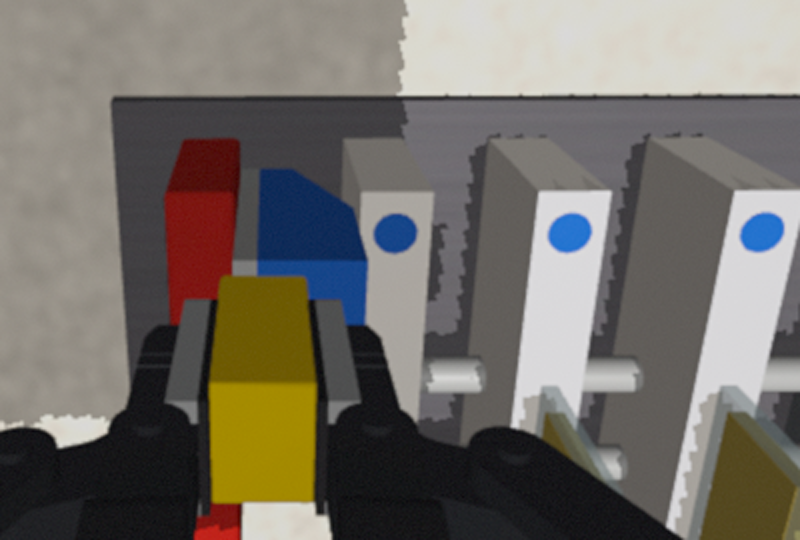

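play_rows --steps '[[[0,0,-0.003],[0,0,0]],[[0,0,-0.006],[0,0,0]],[[0,0,-0.01],[0,0,0]],[[0,0,-0.01],[0,0,0]],[[0,0,-0.012],[0,0,0]],[[0,0,-0.015],[0,0,0]],[[0,0,-0.02],[0,0,0]],[[0.0153,0,0],[0,0,0]],[[0.0153,0,0],[0,0,0]],[[0.0153,0,0],[0,0,0]],[[0.0153,0,0],[0,0,0]],[[0,0,0],[0,0,0]],[[0,0,0],[0,0,0]]]'

```text
time_s: 13.7
eef_pos: [528.4, -16.3, 128.5]
ee_rot: [-0.0, 0.799, 0.601, -0.0]
force: [0.5, -0.2, -1.3]
grip_width: 0.2
```

```bash
python3 fr.py;python3 look.py w6
```

```text
t 13.70 z 128.46 a 1.2894 Frail [ 0.538 -0.057] Fz -1.35 tcp rail [-31.831  52.716] tq [-0.039  0.022 -0.016]
13.7 [528.367 -16.26  128.458] ang 1.2893746935145278 F [ 0.501 -0.203 -1.349] Frail [ 0.538 -0.057] tcp rail [-31.831  52.716] 0.19957217476013642
```

View pics/w6.png

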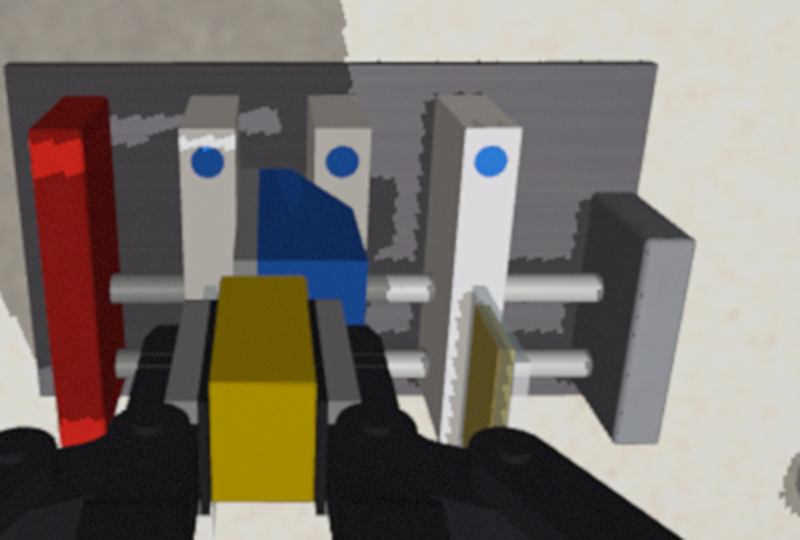

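```bash
cat > ry.py <<'E'
import pickle,sys
from h import *
rail=np.array([544.39,-75.72]);yw=-.28
c,sn=np.cos(yw),np.sin(yw); M=np.array([[c,-sn],[sn,c]])
s,w,im=pickle.load(open(sys.argv[1]+".pkl","rb"))
for a in sys.argv[2:]:
    u,v=map(float,a.split(",")); P=at_z(w,(u/2+200,v/2+150),50); print(a,(M.T@(P[:2]-rail)).round(1))
E
python3 ry.py w6 30,130 81,128 179,128 237,128 312,128 371,128 465,127 521,127
echo; python3 ry.py w5 165,192 239,192 358,191 433,191 538,190 611,190
```

```text
30,130 [-54.4 -14.4]
81,128 [-55.    0.3]
179,128 [-55.   28.4]
237,128 [-55.  45.]
312,128 [-54.9  66.4]
371,128 [-54.9  83.3]
465,127 [-55.2 110.2]
521,127 [-55.2 126.2]

165,192 [-54.9 -15.2]
239,192 [-54.9   1.1]
358,191 [-55.1  27.3]
433,191 [-55.1  43.7]
538,190 [-55.3  66.8]
611,190 [-55.2  82.8]
```

play_rows --steps '[[[0,0,0.008],[0,0,0]],[[0,0,0.008],[0,0,0]],[[0,0,0.008],[0,0,0]],[[0,0,0],[0,0,0]],[[0,0,0],[0,0,0]]]'

```text
time_s: 14.25
eef_pos: [528.4, -16.6, 110.6]
ee_rot: [-0.0, 0.8, 0.601, -0.0]
force: [-0.7, -1.0, -2.3]
grip_width: 0.2
```

```bash
python3 fr.py
```

```text
t 14.25 z 110.63 a 1.2883 Frail [-0.407 -1.124] Fz -2.26 tcp rail [-31.698  52.373] tq [-0.005  0.011 -0.052]
```

play_rows --steps '[[[-0.001,0,0],[0,0,0]],[[0,0,0],[0,0,0]]]'

```text
time_s: 14.45
eef_pos: [528.3, -17.4, 111.0]
ee_rot: [0.0, 0.8, 0.601, 0.0]
force: [0.1, -0.3, -2.1]
grip_width: 0.199
```

```bash
python3 fr.py
```

```text
t 14.45 z 111.00 a 1.2884 Frail [ 0.162 -0.25 ] Fz -2.06 tcp rail [-31.546  51.615] tq [-0.029  0.025 -0.024]
```

play_rows --steps '[[[-0.0006,0,0],[0,0,0]],[[0,0,0],[0,0,0]]]'

```text
time_s: 14.65
eef_pos: [528.1, -17.8, 110.9]
ee_rot: [0.0, 0.8, 0.601, 0.0]
force: [0.2, -0.4, -2.7]
grip_width: 0.203
```

```bash
python3 fr.py
```

```text
t 14.65 z 110.89 a 1.2885 Frail [ 0.285 -0.302] Fz -2.72 tcp rail [-31.629  51.2  ] tq [ 0.019  0.001 -0.004]
```

play_rows --steps '[[[-0.0004,0,0],[0,0,0]],[[0,0,0],[0,0,0]]]'

```text
time_s: 14.85
eef_pos: [528.0, -18.0, 110.8]
ee_rot: [0.0, 0.8, 0.601, -0.0]
force: [0.5, -0.1, -1.2]
grip_width: 0.201
```

```bash
python3 fr.py
```

```text
t 14.85 z 110.80 a 1.2886 Frail [0.507 0.092] Fz -1.17 tcp rail [-31.68   50.938] tq [-0.062  0.031 -0.013]
```

play_rows --steps '[[[-0.0003,0,0],[0,0,0]],[[0,0,0],[0,0,0]]]'

```text
time_s: 15.05
eef_pos: [528.0, -18.2, 110.8]
ee_rot: [0.0, 0.8, 0.601, 0.0]
force: [-0.5, 0.9, -1.8]
grip_width: 0.197
```

```bash
python3 fr.py
```

```text
t 15.05 z 110.79 a 1.2885 Frail [-0.684  0.732] Fz -1.79 tcp rail [-31.663  50.748] tq [ 0.02  -0.037  0.02 ]
```

play_rows --steps '[[[-0.0002,0,0],[0,0,0]],[[0,0,0],[0,0,0]]]'

```text
time_s: 15.25
eef_pos: [527.9, -18.3, 110.8]
ee_rot: [-0.0, 0.8, 0.601, 0.0]
force: [0.0, 0.6, -1.7]
grip_width: 0.202
```

```bash
python3 fr.py
```

```text
t 15.25 z 110.79 a 1.2885 Frail [-0.162  0.611] Fz -1.70 tcp rail [-31.693  50.681] tq [ 0.227 -0.03   0.019]
```

play_rows --steps '[[[-0.0001,0,0],[0,0,0]],[[0,0,0],[0,0,0]]]'

```text
time_s: 15.45
eef_pos: [527.9, -18.3, 110.8]
ee_rot: [-0.0, 0.8, 0.601, 0.0]
force: [-0.2, 1.9, -1.3]
grip_width: 0.202
```

```bash
python3 fr.py
```

```text
t 15.45 z 110.77 a 1.2885 Frail [-0.758  1.782] Fz -1.28 tcp rail [-31.706  50.619] tq [ 0.341 -0.056  0.013]
```

play_rows --steps '[[[0.0001,0,0.0027],[0,0,0]],[[0.0001,0,0.0027],[0,0,0]],[[0,0,0.0027],[0,0,0]],[[0,0,0.0027],[0,0,0]],[[0,0,0.0027],[0,0,0]],[[0,0,0],[0,0,0]]]'

```text
time_s: 16.05
eef_pos: [527.8, -18.3, 100.3]
ee_rot: [-0.0, 0.8, 0.601, -0.0]
force: [0.5, 1.5, -2.6]
grip_width: 0.202
```

```bash
python3 fr.py
```

```text
t 16.05 z 100.27 a 1.2885 Frail [0.068 1.573] Fz -2.56 tcp rail [-31.795  50.646] tq [ 0.25  -0.116  0.058]
```

play_rows --steps '[[[0,0,0.0027],[0,0,0]],[[0,0,0.0027],[0,0,0]],[[0,0,0.0027],[0,0,0]],[[0,0,0],[0,0,0]]]'

```text
time_s: 16.45
eef_pos: [528.2, -18.6, 94.9]
ee_rot: [0.0, 0.8, 0.601, 0.0]
force: [-0.0, -0.5, 2.1]
grip_width: 0.201
```

```bash
python3 fr.py
```

```text
t 16.45 z 94.89 a 1.2886 Frail [ 0.116 -0.526] Fz 2.06 tcp rail [-31.342  50.451] tq [ 0.09  -0.04   0.025]
```

play_rows --steps '[[[0.0001,0,0.0027],[0,0,0]],[[0.0001,0,0.0027],[0,0,0]],[[0,0,0.0027],[0,0,0]],[[0,0,0],[0,0,0]]]'

```text
time_s: 16.85
eef_pos: [528.5, -18.6, 88.8]
ee_rot: [0.001, 0.8, 0.601, 0.0]
force: [1.2, -1.2, 3.3]
grip_width: 0.201
```

```bash
python3 fr.py
```

```text
t 16.85 z 88.83 a 1.2885 Frail [ 1.46  -0.805] Fz 3.29 tcp rail [-31.1    50.536] tq [-0.182 -0.19   0.054]
```

play_rows --steps '[[[0,0,0.0027],[0,0,0]],[[0,0,0.0027],[0,0,0]],[[0,0,0.0027],[0,0,0]],[[0,0,0],[0,0,0]]]'

```text
time_s: 17.25
eef_pos: [527.7, -18.3, 81.8]
ee_rot: [-0.0, 0.8, 0.601, -0.0]
force: [0.8, -2.1, -3.5]
grip_width: 0.202
```

```bash
python3 fr.py
```

```text
t 17.25 z 81.84 a 1.2886 Frail [ 1.383 -1.783] Fz -3.53 tcp rail [-31.887  50.615] tq [-0.446 -0.213  0.029]
```

play_rows --steps '[[[0,0,0.0027],[0,0,0]],[[0,0,0.0027],[0,0,0]],[[0,0,0.0027],[0,0,0]],[[0,0,0],[0,0,0]]]'

```text
time_s: 17.65
eef_pos: [527.7, -18.2, 75.9]
ee_rot: [-0.0, 0.8, 0.601, -0.0]
force: [0.3, -2.1, -3.5]
grip_width: 0.2
```

```bash
python3 fr.py
```

```text
t 17.65 z 75.86 a 1.2885 Frail [ 0.852 -1.939] Fz -3.55 tcp rail [-31.933  50.699] tq [-0.635  0.013 -0.01 ]
```

play_rows --steps '[[[0,0,0.002],[0,0,0]],[[0,0,0.0013],[0,0,0]],[[0,0,0],[0,0,0]]]'

```text
time_s: 17.95
eef_pos: [527.9, -18.2, 73.7]
ee_rot: [-0.0, 0.8, 0.601, -0.0]
force: [-2.0, -2.7, -0.8]
grip_width: 0.202
```

```bash
python3 fr.py
```

```text
t 17.95 z 73.73 a 1.2885 Frail [-1.137 -3.144] Fz -0.80 tcp rail [-31.745  50.757] tq [-0.669  0.196  0.013]
```

play_rows --steps '[[[0,0,0.0007],[0,0,0]],[[0,0,0],[0,0,0]]]'

```text
time_s: 18.15
eef_pos: [528.0, -18.1, 73.3]
ee_rot: [-0.0, 0.8, 0.601, -0.0]
force: [-1.5, -4.0, -1.2]
grip_width: 0.202
```

```bash
python3 fr.py; python3 look.py w7
```

```text
t 18.15 z 73.32 a 1.2886 Frail [-0.321 -4.289] Fz -1.19 tcp rail [-31.715  50.814] tq [-0.596  0.204  0.068]
18.15 [527.953 -18.12   73.318] ang 1.2885814954168833 F [-1.494 -4.033 -1.19 ] Frail [-0.321 -4.289] tcp rail [-31.715  50.814] 0.20188588107881897
```

View pics/w7.png

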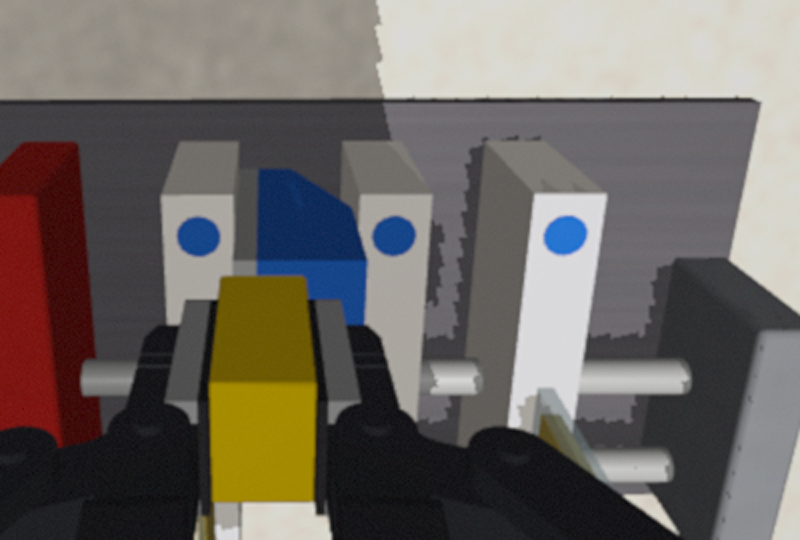

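```bash
python3 ry.py w7 36,194 162,194 239,193 357,193 431,193 532,192 607,192
```

```text
36,194 [-55.2   0.4]
162,194 [-55.2  28.2]
239,193 [-55.4  45.2]
357,193 [-55.3  71.2]
431,193 [-55.3  87.5]
532,192 [-55.5 109.7]
607,192 [-55.5 126.3]
```

```bash
python3 - <<'E'
import pickle
from h import *
s,w,im=pickle.load(open("w7.pkl","rb"))
cv2.imwrite("pics/w7a.png",cv2.resize(im[210:315,270:430,::-1],None,fx=5,fy=5,interpolation=cv2.INTER_CUBIC))
E
```

```text
(no output)
```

View pics/w7a.png

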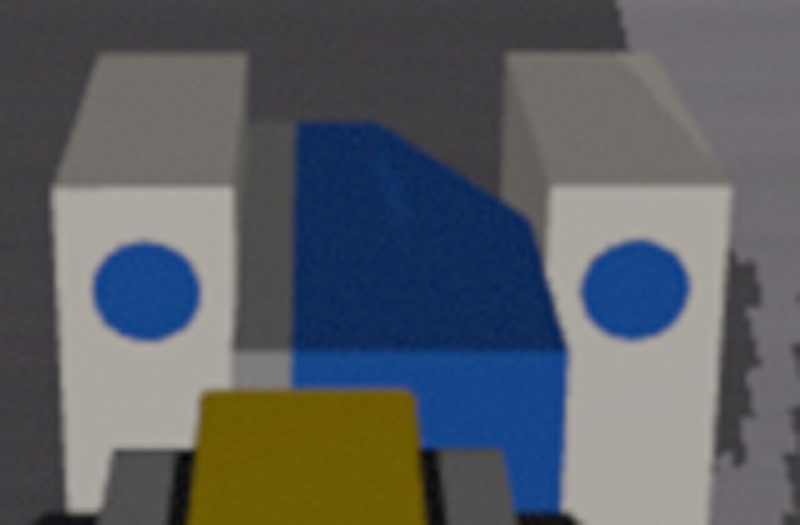

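play_rows --steps '[[[-0.0002,0,-0.003],[0,0,0]],[[0,0,-0.006],[0,0,0]],[[0,0,-0.01],[0,0,0]],[[0,0,-0.01],[0,0,0]],[[0,0,-0.012],[0,0,0]],[[0,0,-0.015],[0,0,0]],[[0,0,-0.02],[0,0,0]],[[0.0153,0,0],[0,0,0]],[[0.0153,0,0],[0,0,0]],[[0.0153,0,0],[0,0,0]],[[0.0153,0,0],[0,0,0]],[[0,0,0],[0,0,0]],[[0,0,0],[0,0,0]]]'

```text
time_s: 19.5
eef_pos: [540.6, 26.1, 130.0]
ee_rot: [-0.0, 0.799, 0.601, -0.0]
force: [-0.3, 0.3, -2.4]
grip_width: 0.201
```

```bash
python3 fr.py;python3 look.py w8
```

```text
t 19.50 z 130.00 a 1.2894 Frail [-0.401  0.213] Fz -2.41 tcp rail [-31.758  96.831] tq [-0.043  0.012 -0.012]
19.5 [540.628  26.117 129.997] ang 1.289359456396539 F [-0.326  0.315 -2.41 ] Frail [-0.401  0.213] tcp rail [-31.758  96.831] 0.20094938887836766
```

View pics/w8.png

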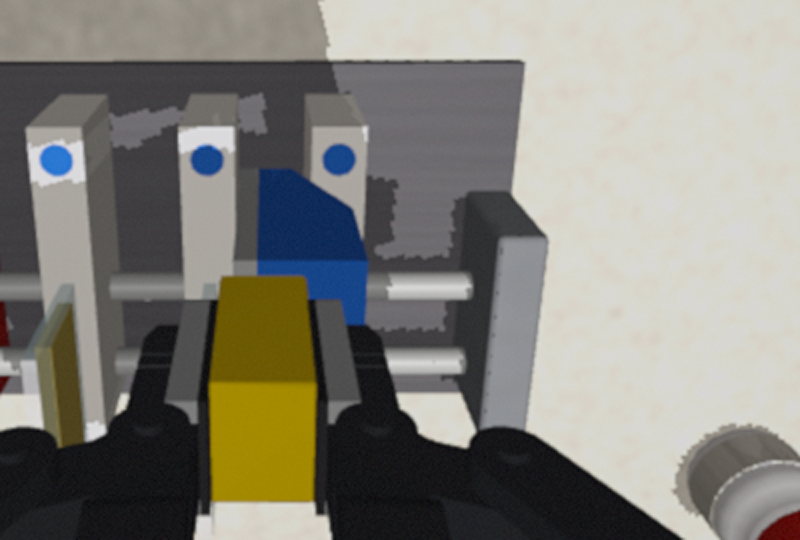

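play_rows --steps '[[[-0.0008,0,0.008],[0,0,0]],[[0,0,0.008],[0,0,0]],[[0,0,0.008],[0,0,0]],[[0,0,0],[0,0,0]],[[0,0,0],[0,0,0]]]'

```text
time_s: 20.05
eef_pos: [540.5, 25.1, 112.2]
ee_rot: [-0.0, 0.8, 0.601, -0.0]
force: [0.1, 0.7, -2.1]
grip_width: 0.202
```

```bash
python3 fr.py
```

```text
t 20.05 z 112.18 a 1.2884 Frail [-0.096  0.716] Fz -2.06 tcp rail [-31.584  95.859] tq [-0.009  0.072 -0.013]
```

play_rows --steps '[[[-0.0006,0,0.0008],[0,0,0]],[[0,0,0],[0,0,0]]]'

```text
time_s: 20.25
eef_pos: [540.5, 24.7, 111.9]
ee_rot: [0.0, 0.8, 0.601, 0.0]
force: [-0.4, -0.0, -2.1]
grip_width: 0.2
```

```bash
python3 fr.py
```

```text
t 20.25 z 111.87 a 1.2885 Frail [-0.361 -0.144] Fz -2.12 tcp rail [-31.499  95.468] tq [-0.024  0.051 -0.032]
```

play_rows --steps '[[[-0.0005,0,0],[0,0,0]],[[0,0,0],[0,0,0]]]'

```text
time_s: 20.45
eef_pos: [540.4, 24.4, 111.8]
ee_rot: [0.0, 0.8, 0.601, 0.0]
force: [0.7, -1.1, -2.7]
grip_width: 0.201
```

```bash
python3 fr.py
```

```text
t 20.45 z 111.85 a 1.2885 Frail [ 0.96  -0.849] Fz -2.75 tcp rail [-31.525  95.112] tq [ 0.018 -0.012  0.024]
```

play_rows --steps '[[[-0.0003,0,0],[0,0,0]],[[0,0,0],[0,0,0]]]'

```text
time_s: 20.65
eef_pos: [540.3, 24.2, 111.8]
ee_rot: [0.0, 0.8, 0.601, 0.0]
force: [-0.1, 0.5, -2.4]
grip_width: 0.204
```

```bash
python3 fr.py
```

```text
t 20.65 z 111.78 a 1.2885 Frail [-0.197  0.482] Fz -2.36 tcp rail [-31.568  94.901] tq [-0.046 -0.074  0.025]
```

play_rows --steps '[[[-0.0002,0,0],[0,0,0]],[[0,0,0],[0,0,0]]]'

```text
time_s: 20.85
eef_pos: [540.2, 24.1, 111.7]
ee_rot: [-0.0, 0.8, 0.601, 0.0]
force: [0.5, 1.0, -2.2]
grip_width: 0.203
```

```bash
python3 fr.py
```

```text
t 20.85 z 111.74 a 1.2885 Frail [0.188 1.119] Fz -2.16 tcp rail [-31.579  94.746] tq [ 0.021  0.031 -0.01 ]
```

play_rows --steps '[[[-0.0002,0,0],[0,0,0]],[[0,0,0],[0,0,0]]]'

```text
time_s: 21.05
eef_pos: [540.2, 23.9, 111.7]
ee_rot: [-0.0, 0.8, 0.601, 0.0]
force: [0.4, 0.1, -1.5]
grip_width: 0.201
```

```bash
python3 fr.py
```

```text
t 21.05 z 111.75 a 1.2885 Frail [0.366 0.238] Fz -1.49 tcp rail [-31.584  94.62 ] tq [0.035 0.034 0.041]
```

play_rows --steps '[[[-0.0001,0,0],[0,0,0]],[[0,0,0],[0,0,0]]]'

```text
time_s: 21.25
eef_pos: [540.2, 23.9, 111.8]
ee_rot: [-0.0, 0.8, 0.601, 0.0]
force: [0.8, 0.2, -1.9]
grip_width: 0.204
```

```bash
python3 fr.py
```

```text
t 21.25 z 111.76 a 1.2885 Frail [0.694 0.401] Fz -1.91 tcp rail [-31.579  94.575] tq [ 0.131 -0.029  0.035]
```

Contact is starting; a little more.

play_rows --steps '[[[-0.0002,0,0],[0,0,0]],[[0,0,0],[0,0,0]]]'

```text
time_s: 21.45
eef_pos: [540.1, 23.8, 111.8]
ee_rot: [-0.0, 0.8, 0.601, 0.0]
force: [0.1, 1.5, -1.3]
grip_width: 0.2
```

```bash
python3 fr.py
```

```text
t 21.45 z 111.77 a 1.2886 Frail [-0.341  1.506] Fz -1.33 tcp rail [-31.59   94.508] tq [ 0.24  -0.104  0.022]
```

play_rows --steps '[[[-0.0001,0,0],[0,0,0]],[[0,0,0],[0,0,0]]]'

```text
time_s: 21.65
eef_pos: [540.1, 23.7, 111.8]
ee_rot: [-0.0, 0.8, 0.601, 0.0]
force: [1.2, 1.5, -1.7]
grip_width: 0.205
```

```bash
python3 fr.py
```

```text
t 21.65 z 111.77 a 1.2885 Frail [0.76  1.805] Fz -1.65 tcp rail [-31.583  94.395] tq [ 0.385 -0.075  0.047]
```

play_rows --steps '[[[0.0001,0,0.0027],[0,0,0]],[[0.0001,0,0.0027],[0,0,0]],[[0,0,0.0027],[0,0,0]],[[0,0,0.0027],[0,0,0]],[[0,0,0.0027],[0,0,0]],[[0,0,0],[0,0,0]]]'

```text
time_s: 22.25
eef_pos: [540.1, 23.8, 101.3]
ee_rot: [-0.0, 0.8, 0.601, -0.0]
force: [0.9, 1.7, -3.6]
grip_width: 0.2
```

```bash
python3 fr.py
```

```text
t 22.25 z 101.26 a 1.2885 Frail [0.369 1.832] Fz -3.59 tcp rail [-31.667  94.467] tq [ 0.424 -0.192  0.033]
```

play_rows --steps '[[[0,0,0.0027],[0,0,0]],[[0,0,0.0027],[0,0,0]],[[0,0,0.0027],[0,0,0]],[[0,0,0],[0,0,0]]]'

```text
time_s: 22.65
eef_pos: [540.4, 23.5, 95.9]
ee_rot: [0.001, 0.8, 0.601, 0.0]
force: [0.3, -0.1, 2.2]
grip_width: 0.203
```

```bash
python3 fr.py
```

```text
t 22.65 z 95.87 a 1.2886 Frail [0.261 0.016] Fz 2.19 tcp rail [-31.226  94.214] tq [0.084 0.015 0.028]
```

Same pattern as gap 2; continue the same.

play_rows --steps '[[[0.0001,0,0.0027],[0,0,0]],[[0.0001,0,0.0027],[0,0,0]],[[0,0,0.0027],[0,0,0]],[[0,0,0],[0,0,0]]]'

```text
time_s: 23.05
eef_pos: [540.6, 23.5, 89.8]
ee_rot: [0.001, 0.8, 0.601, 0.0]
force: [0.4, -0.5, 2.3]
grip_width: 0.204
```

```bash
python3 fr.py
```

```text
t 23.05 z 89.80 a 1.2886 Frail [ 0.506 -0.397] Fz 2.27 tcp rail [-31.033  94.296] tq [-0.169 -0.219 -0.026]
```

play_rows --steps '[[[0,0,0.0027],[0,0,0]],[[0,0,0.0027],[0,0,0]],[[0,0,0.0027],[0,0,0]],[[0,0,0],[0,0,0]]]'

```text
time_s: 23.45
eef_pos: [540.0, 23.7, 82.9]
ee_rot: [-0.0, 0.8, 0.601, -0.0]
force: [0.6, -2.4, -2.8]
grip_width: 0.202
```

```bash
python3 fr.py
```

```text
t 23.45 z 82.90 a 1.2885 Frail [ 1.277 -2.111] Fz -2.85 tcp rail [-31.686  94.363] tq [-0.425 -0.222  0.012]
```

play_rows --steps '[[[0,0,0.0027],[0,0,0]],[[0,0,0.0027],[0,0,0]],[[0,0,0.0027],[0,0,0]],[[0,0,0],[0,0,0]]]'

```text
time_s: 23.85
eef_pos: [539.9, 23.9, 76.8]
ee_rot: [-0.0, 0.8, 0.601, -0.0]
force: [-0.4, -3.5, -3.9]
grip_width: 0.201
```

```bash
python3 fr.py
```

```text
t 23.85 z 76.80 a 1.2885 Frail [ 0.613 -3.479] Fz -3.91 tcp rail [-31.874  94.453] tq [-0.622  0.002  0.062]
```

play_rows --steps '[[[-0.0001,0,0.002],[0,0,0]],[[0,0,0.0013],[0,0,0]],[[0,0,0.0013],[0,0,0]],[[0,0,0],[0,0,0]]]'

```text
time_s: 24.25
eef_pos: [540.1, 23.8, 73.7]
ee_rot: [-0.0, 0.8, 0.601, -0.0]
force: [-1.6, -3.3, -1.1]
grip_width: 0.199
```

```bash
python3 fr.py
```

```text
t 24.25 z 73.74 a 1.2886 Frail [-0.609 -3.582] Fz -1.13 tcp rail [-31.627  94.48 ] tq [-0.61   0.173 -0.044]
```

play_rows --steps '[[[0,0,0.0007],[0,0,0]],[[0,0,0],[0,0,0]]]'

```text
time_s: 24.45
eef_pos: [540.2, 23.8, 73.3]
ee_rot: [0.0, 0.8, 0.601, -0.0]
force: [-1.0, -3.0, -1.0]
grip_width: 0.201
```

```bash
python3 fr.py; python3 look.py w9
```

```text
t 24.45 z 73.34 a 1.2885 Frail [-0.13  -3.128] Fz -1.02 tcp rail [-31.581  94.492] tq [-0.65   0.215  0.05 ]
24.45 [540.152  23.82   73.344] ang 1.288487857262448 F [-0.989 -2.97  -1.015] Frail [-0.13  -3.128] tcp rail [-31.581  94.492] 0.20093471511076336
```

View pics/w9.png

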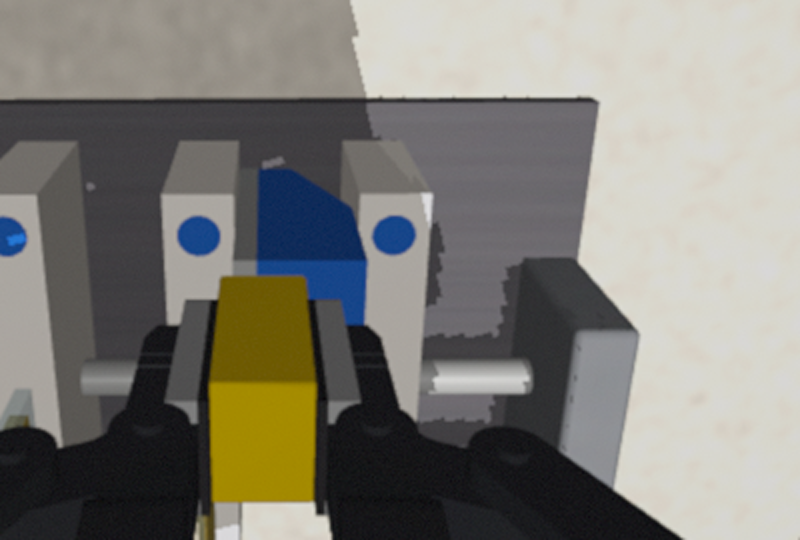

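play_rows --steps '[[[0,0,0.0006],[0,0,0]],[[0,0,0],[0,0,0]],[[-0.0001,0,-0.003],[0,0,0]],[[0,0,-0.006],[0,0,0]],[[0,0,-0.01],[0,0,0]],[[0,0,-0.01],[0,0,0]],[[0,0,-0.012],[0,0,0]],[[0,0,-0.015],[0,0,0]],[[0,0,-0.03],[0,0,0]],[[0,0,-0.04],[0,0,0]],[[0,0,-0.04],[0,0,0]],[[-0.03,-0.03,0],[0,0,0]],[[-0.04,-0.04,0],[0,0,0]],[[-0.04,-0.04,0],[0,0,0]],[[0,0,0],[0,0,0]],[[0,0,0],[0,0,0]]]'

```text
time_s: 26.1
eef_pos: [438.1, -32.7, 198.5]
ee_rot: [0.001, 0.8, 0.6, 0.001]
force: [0.6, 0.7, -1.3]
grip_width: 0.199
```

```bash
python3 fr.py; python3 look.py w10
```

```text
t 26.10 z 198.49 a 1.2873 Frail [0.433 0.842] Fz -1.26 tcp rail [-114.057   11.941] tq [-0.019  0.008  0.023]
26.1 [438.074 -32.724 198.485] ang 1.2872556621779188 F [ 0.649  0.689 -1.255] Frail [0.433 0.842] tcp rail [-114.057   11.941] 0.1994028661419752
```

View pics/w10.png

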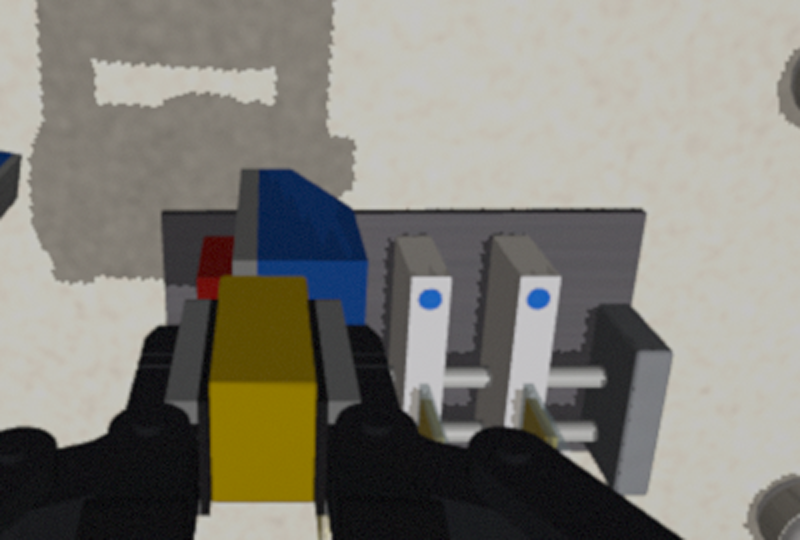

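```bash
python3 - <<'E'
from rig import ctrl
from h import *
s=ctrl.sense(); print(move(s,(477.4,-250.3,140),1.821))
E
```

```text
(array([-0.26444548,  0.13058666,  0.07787189]), np.float64(-0.6784388959499551))
```

play_rows --steps '[[[-0.044,0.0218,0],[0,0,0]],[[-0.044,0.0218,0],[0,0,0]],[[-0.044,0.0218,0],[0,0,0]],[[-0.044,0.0218,0],[0,0,0]],[[-0.044,0.0218,0],[0,0,0]],[[-0.044,0.0218,0],[0,0,0]],[[0,0,0.02],[0,0,-0.17]],[[0,0,0.02],[0,0,-0.17]],[[0,0,0.02],[0,0,-0.17]],[[0,0,0.018],[0,0,-0.168]],[[0,0,0],[0,0,0]],[[0,0,0],[0,0,0]]]'

```text
time_s: 27.35
eef_pos: [477.8, -249.9, 139.2]
ee_rot: [0.0, 0.614, 0.789, 0.0]
force: [0.1, -0.4, -0.7]
grip_width: 0.2
```

```bash
python3 look.py w11; python3 - <<'E'
from rig import ctrl
from h import *
s=ctrl.sense(); print(s['time_s'],s['eef_pos'],move(s,(477.4,-250.3,73),1.821))
E
```

```text
27.35 [ 477.786 -249.864  139.199] ang 1.8183182294735492 F [ 0.086 -0.441 -0.703] Frail [ 0.204 -0.401] tcp rail [ -15.885 -185.769] 0.1998015646381535
27.4 [ 477.79529492 -250.05137824  139.59183753] (array([-0.000109  , -0.00066154,  0.08878877]), np.float64(-0.003197753049707942))
```

View pics/w11.png

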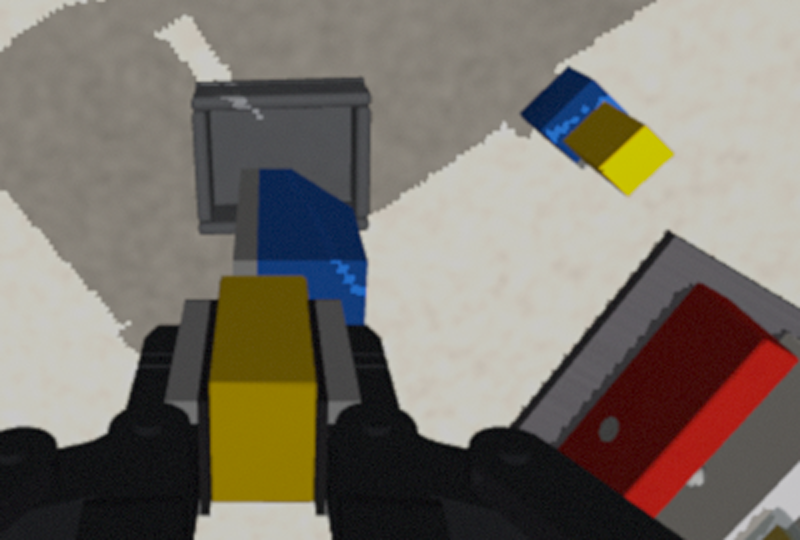

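play_rows --steps '[[[0,-0.0006,0.02],[0,0,0]],[[0,0,0.02],[0,0,0]],[[0,0,0.02],[0,0,0]],[[0,0,0.015],[0,0,0]],[[0,0,0.01],[0,0,0]],[[0,0,0.002],[0,0,0]],[[0,0,0],[0,0,0]]]'

```text
time_s: 28.1
eef_pos: [476.8, -250.2, 74.0]
ee_rot: [0.0, 0.614, 0.79, 0.0]
force: [0.2, -0.1, -2.0]
grip_width: 0.199
```

play_rows --steps '[[[0,0,0.001],[0,0,0]],[[0,0,0],[0,0,0]]]'

```text
time_s: 28.3
eef_pos: [476.8, -250.2, 73.3]
ee_rot: [0.0, 0.613, 0.79, -0.0]
force: [0.6, -0.2, -1.4]
grip_width: 0.2
```

play_rows --steps '[[[0,0,0.001],[0,0,0]],[[0,0,0.0004],[0,0,0]],[[0,0,0],[0,0,0]]]'

```text
time_s: 28.6
eef_pos: [476.7, -250.2, 72.2]
ee_rot: [0.0, 0.613, 0.79, -0.0]
force: [0.4, 0.1, 1.5]
grip_width: 0.205
```

play_rows --steps '[[[0,0,0],[0,0,0]],[[0,0,0],[0,0,0]],[[0,0,0],[0,0,0]],[[0,0,0],[0,0,0]],[[0,0,0],[0,0,0]]]' --grip 0.4

```text
time_s: 29.1
eef_pos: [476.6, -250.1, 71.9]
ee_rot: [0.0, 0.613, 0.79, -0.0]
force: [0.7, -0.1, -0.1]
grip_width: 0.601
```

play_rows --steps '[[[0,0,-0.01],[0,0,0]],[[0,0,-0.03],[0,0,0]],[[0,0,-0.04],[0,0,0]],[[0,0,-0.06],[0,0,0]],[[0,0,-0.06],[0,0,0]],[[0,0,0],[0,0,0.17]],[[0,0,0],[0,0,0.17]],[[0,0,0],[0,0,0.17]],[[0,0,0],[0,0,0.168]],[[0.05,-0.04,0],[0,0,0]],[[0.05,-0.04,0],[0,0,0]],[[0.05,-0.03,0],[0,0,0]],[[0.05,-0.03,0],[0,0,0]],[[0,0,0],[0,0,0]],[[0,0,0],[0,0,0]]]'

```text
time_s: 30.6
eef_pos: [417.6, -76.4, 222.6]
ee_rot: [0.001, 0.799, 0.601, 0.0]
force: [-0.4, -0.8, 0.5]
grip_width: 0.6
```

```bash
python3 fr.py; python3 - <<'E'
from rig import ctrl,cams
from h import *
import pickle
s=ctrl.sense();w=cams.camera_info("wrist")
im=cams.capture("wrist"); cv2.imwrite("pics/w12.png",im[:,:,::-1]); pickle.dump((s,w,im),open("w12.pkl","wb"))
im=cams.capture("scene"); cv2.imwrite("pics/s12.png",cv2.resize(im[100:400,160:480,::-1],None,fx=2.4,fy=2,interpolation=cv2.INTER_CUBIC))
E
```

```text
t 30.60 z 222.60 a 1.2901 Frail [-0.125 -0.855] Fz 0.53 tcp rail [-121.664  -35.7  ] tq [-0.019  0.008 -0.04 ]
```

View pics/w12.png

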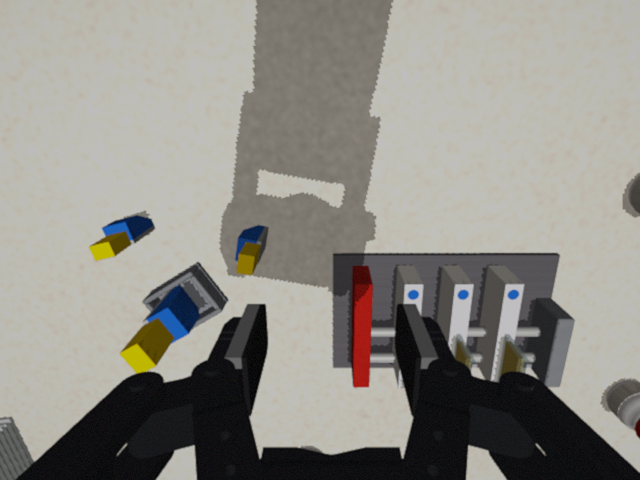

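View pics/s12.png

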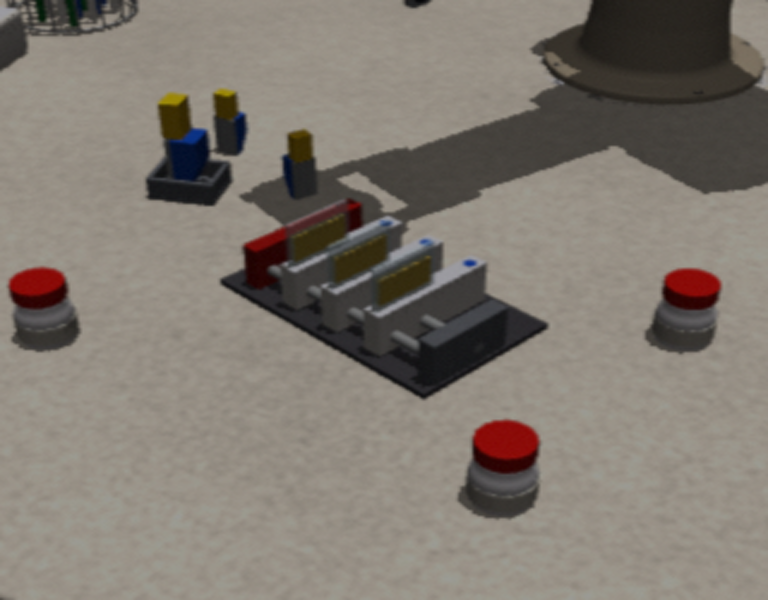

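```bash
python3 - <<'E'
import pickle
from h import *
rail=np.array([544.39,-75.72]);yw=-.28
c,sn=np.cos(yw),np.sin(yw); M=np.array([[c,-sn],[sn,c]])
s,w,im=pickle.load(open("w12.pkl","rb"))
hsv=cv2.cvtColor(im,cv2.COLOR_RGB2HSV)
m=((hsv[...,0]>95)&(hsv[...,0]<125)&(hsv[...,1]>120)).astype(np.uint8)
n,l,st,ce=cv2.connectedComponentsWithStats(m)
for i in range(1,n):
    if 15<st[i,4]<400 and ce[i][0]>380: print("dot",ce[i],(M.T@(at_z(w,ce[i],50)[:2]-rail)).round(2))
# scan along line at rail x=-50, z=50
ys=np.arange(-25,145,.25); P=[(*(rail+M@np.array([-47.5,y])),50) for y in ys]
for xx in (-52.5,-50,-40,-36):
    P=np.array([(*(rail+M@np.array([xx,y])),50) for y in ys]); q=proj(w,P).astype(np.float32)
    v=cv2.remap(im,q[:,0][None],q[:,1][None],cv2.INTER_LINEAR)[0].astype(float)
    g=v.min(1); d=np.gradient(cv2.GaussianBlur(g[None],(0,0),2)[0])
    pk=[(round(ys[i],2),round(d[i],1)) for i in range(2,len(d)-2) if abs(d[i])>3 and abs(d[i])==abs(d[i-2:i+3]).max()]
    print(xx,pk)
cv2.imwrite("pics/w12a.png",cv2.resize(im[240:395,325:585,::-1],None,fx=3,fy=3,interpolation=cv2.INTER_CUBIC))
E
```

```text
dot [412.76056338 294.22535211] [-45.26  35.17]
dot [462.69444444 294.25      ] [-45.23  78.94]
dot [512.92105263 294.13157895] [-45.35 122.93]
-52.5 [(np.float64(-18.0), np.float64(-5.2)), (np.float64(-0.75), np.float64(7.9)), (np.float64(17.5), np.float64(-4.7)), (np.float64(19.75), np.float64(3.0)), (np.float64(26.75), np.float64(13.9)), (np.float64(43.75), np.float64(-12.1)), (np.float64(55.0), np.float64(-4.5)), (np.float64(58.0), np.float64(3.5)), (np.float64(70.5), np.float64(13.1)), (np.float64(87.25), np.float64(-12.5)), (np.float64(92.5), np.float64(-3.9)), (np.float64(97.0), np.float64(3.0)), (np.float64(114.5), np.float64(14.8)), (np.float64(131.0), np.float64(-12.3))]
-50 [(np.float64(-18.25), np.float64(-4.8)), (np.float64(-0.5), np.float64(7.5)), (np.float64(16.5), np.float64(-4.3)), (np.float64(27.0), np.float64(14.2)), (np.float64(33.5), np.float64(-5.2)), (np.float64(37.0), np.float64(5.0)), (np.float64(43.5), np.float64(-11.6)), (np.float64(54.5), np.float64(-4.5)), (np.float64(70.5), np.float64(14.5)), (np.float64(76.0), np.float64(-5.2)), (np.float64(81.0), np.fl
[... 721 characters left out ...]
np.float64(97.0), np.float64(3.3)), (np.float64(114.5), np.float64(14.4)), (np.float64(131.25), np.float64(-12.4))]
-36 [(np.float64(-20.5), np.float64(-5.0)), (np.float64(-18.5), np.float64(-4.7)), (np.float64(-0.75), np.float64(8.4)), (np.float64(16.75), np.float64(-4.2)), (np.float64(22.0), np.float64(-3.8)), (np.float64(26.75), np.float64(9.1)), (np.float64(38.0), np.float64(8.0)), (np.float64(43.5), np.float64(-12.5)), (np.float64(54.5), np.float64(-4.4)), (np.float64(70.75), np.float64(13.7)), (np.float64(87.25), np.float64(-11.8)), (np.float64(93.5), np.float64(-4.8)), (np.float64(114.5), np.float64(13.6)), (np.float64(131.0), np.float64(-11.8)), (np.float64(139.5), np.float64(-3.4))]
```

View pics/w12a.png

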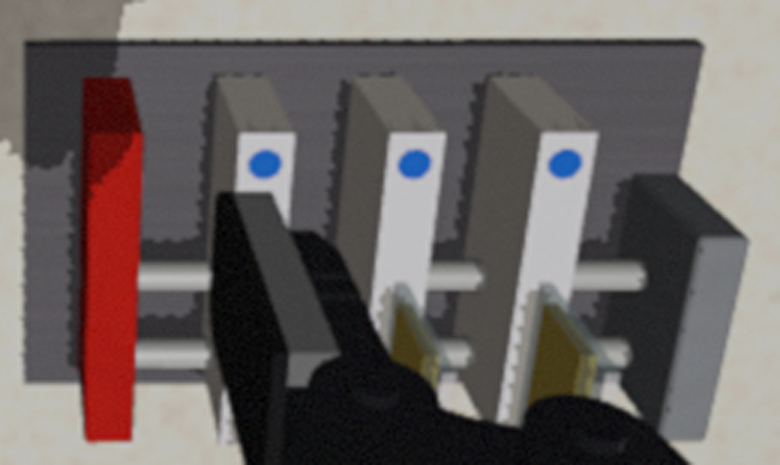

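```bash
python3 -c "
from rig import ctrl
print(ctrl.finish_job(), ctrl.sense()['time_s'])"
```

```text
the job is handed in; nothing more can be done
the job is handed in; nothing more can be done
```

I set all three gaps with the spacer, stood it back in its dock and handed the job in. That was about 31 s into the 72 s allowed.

**Touching:** in each gap the spacer was felt against the part before it while its underside was about 43–45 mm above the bench. The contact was about 3 N on the stop and about 1.8 N on holders 1 and 2. I then pressed it down until its underside was about 6 mm above the bench. It was plainly felt on the base plate in gap 1. In gaps 2 and 3 that rests on the measured height, since the upward push was weaker there.

**Forces:** wrist readings during the work stayed at or below about 13 N, and that highest one came as the spacer met the base plate. I only read forces at the end of each move.

**Last picture of the rail:**

| Check | Measured | Target |
|---|---|---|
| Stop to centre of holder 1 | about 35.9 mm | 36 mm |
| Holder 1 to holder 2, centre to centre | about 43.8 mm | 44 mm |
| Holder 2 to holder 3, centre to centre | about 44.0 mm | 44 mm |

**Spacer and surroundings:** the spacer stands upright in the dock, released, about 2–3 mm from the dock's centre by my estimate. The jars look undisturbed, and the gripper is clear of everything.

**One check disagreed:** a rough reading by eye of gap 2 during the work gave 26 mm. An enlarged view of the same picture and the last measurement both gave 28 mm, so I took the rough reading as my error.

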